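# Press a lantern LED plate flush in its bonding jig

## Task

Start the bonding timer: twist its spring-return knob clockwise (seen from above) to the stop, then let go so that it springs back. Then take the brown spacer block, slide it upright, foot first, down into the one jig slot that is wide enough for it, without forcing it on the two narrower jigs or knocking the other things about, and push the white plate at the bottom of that slot down flush. Finish while still holding the spacer down, so that the plate stays pressed flush: do not let go at the end.

Things in the scene. Friction and masses are not known exactly. Their poses are not given: they have to be found in the camera images.
- timer: Grey timer box fixed to the bench, 76 (x) x 70 (y) x 42 mm high, a black knob in the middle of its top: a disc 42 mm across with a grip bar 40 mm long, 12 mm wide, from 49 to 73 mm above the bench; at rest the bar lies along the box's x. Origin: centre of the box's underside, under the knob's vertical axis.
- timer_knob (a joint): Angle of the timer knob (rad): 0 at rest, grows clockwise seen from above to its hard stop at 1.2. Its spring (about 0.02 N m at rest, 0.07 N m at the stop) returns it to 0 when let go.
- spacer: Brown phenolic spacer block, 18 mm thick (x), 36 mm wide (y), 85 mm high, standing on end on the bench; weighs 50 to 105 g. Origin: centre of its foot; z up. With the plate flush its foot is 18 mm above the bench and only its upper 53 mm stand above the jig's cheeks.
- jig_wide: Fixed bonding jig, one of three alike outside: dark base 90 x 70 x 12 mm, two dark grey steel cheeks 50 mm long (y), tops 50 mm above the bench, 74 mm over both (x). The slot between the cheeks runs along y, 23 mm wide: the only one that takes the spacer (its 18 mm across the slot). A white sprung plate lies in it. Origin: centre of the base's underside; x across the slot, z up.
- jig_mid: Fixed bonding jig, one of three alike outside: dark base 90 x 70 x 12 mm, two dark grey steel cheeks 50 mm long (y), tops 50 mm above the bench, 74 mm over both (x). The slot between the cheeks runs along y, 14 mm wide: too narrow for the spacer. A white sprung plate lies in it. Origin: centre of the base's underside; x across the slot, z up.
- jig_narrow: Fixed bonding jig, one of three alike outside: dark base 90 x 70 x 12 mm, two dark grey steel cheeks 50 mm long (y), tops 50 mm above the bench, 74 mm over both (x). The slot between the cheeks runs along y, 10 mm wide: too narrow for the spacer. A white sprung plate lies in it. Origin: centre of the base's underside; x across the slot, z up.
- plate_wide (a joint): Travel (m) of the white plate in jig_wide: 0 at rest (its top 24 mm above the bench, 6 mm proud of the dark ledges at the slot's ends), grows downwards to its stop at 0.006 (flush with the ledges, top at 18 mm). Sprung: 2.6 N starts it, 6.5 N takes it to the stop; it rises again when the push ends. The plate is 46 mm long along the slot, centred on the jig's origin.
- plate_mid (a joint): Travel (m) of the white plate in jig_mid: 0 at rest (its top 24 mm above the bench, 6 mm proud of the dark ledges at the slot's ends), grows downwards to its stop at 0.006 (flush with the ledges, top at 18 mm). Sprung: 2.6 N starts it, 6.5 N takes it to the stop; it rises again when the push ends. The plate is 46 mm long along the slot, centred on the jig's origin.
- plate_narrow (a joint): Travel (m) of the white plate in jig_narrow: 0 at rest (its top 24 mm above the bench, 6 mm proud of the dark ledges at the slot's ends), grows downwards to its stop at 0.006 (flush with the ledges, top at 18 mm). Sprung: 2.6 N starts it, 6.5 N takes it to the stop; it rises again when the push ends. The plate is 46 mm long along the slot, centred on the jig's origin.
- board: Bystander, loose: Green circuit board lying flat, 60 x 80 mm, 20 mm high with its parts. Origin: underside.
- screwdriver: Bystander, loose: Screwdriver, 160 mm long, lying on the bench near the robot; x from handle to tip. Origin: underside.
- spool: Bystander, loose: Spool of solder on its flange, 52 mm across, 30 mm high. Origin: underside.
- lantern: Bystander, loose: Finished lantern standing upright, 86 mm across, about 160 mm high. Origin: underside.
- cap: Bystander, loose: White round lantern cap, 68 mm across, 24 mm high. Origin: underside.
- heatsink: Bystander, loose: Aluminium finned heat sink, 50 x 70 mm, 26 mm high. Origin: underside.
Not all that is in view belongs to the job. What is shaped like the timer but blue is not meant.

How it is judged:
On the way, in this order (a step that is already met when the one before it is completed fails the run):
1. the timer knob is twisted to its stop (value of joint timer_knob above 1.1 rad), for 0.1 s.
2. the knob is let go and has sprung back (value of joint timer_knob below 0.1 rad and contact force between the fingers and timer below 0.1 N), for 0.1 s.
3. the spacer's foot is well inside the wide slot, upright (x of spacer in the frame of jig_wide between -0.006 and 0.006 m and y of spacer in the frame of jig_wide between -0.012 and 0.012 m and angle between spacer's own z axis and vertical below 0.12 rad and angle between the x axis of spacer and the x axis of jig_wide, either way round below 0.25 rad and z of spacer in the frame of jig_wide below 0.035 m), for 0.1 s.
At the end, for the whole second after the job is handed in: Spacer upright in the wide slot (0.12 rad), turned with it (0.25 rad), centred within 6 mm across and 12 mm along, pressing the plate at least 4.8 of its 6 mm down with over 3 N; the gripper still holds it (over 2 N), it is at rest, and the timer knob is back (under 0.1 rad) (x of spacer in the frame of jig_wide between -0.006 and 0.006 m and y of spacer in the frame of jig_wide between -0.012 and 0.012 m and angle between spacer's own z axis and vertical below 0.12 rad and angle between the x axis of spacer and the x axis of jig_wide, either way round below 0.25 rad and z of spacer in the frame of jig_wide below 0.0205 m and value of joint plate_wide above 0.0048 m and contact force between spacer and jig_wide above 3 N and contact force between the fingers and spacer above 2 N and linear speed of spacer below 0.02 m/s and value of joint timer_knob below 0.1 rad); the arm keeps its last pose, push and grip.
It fails at once if the spacer is forced (over 8 N) on a jig too narrow for it (contact force between spacer and jig_mid above 8 N or contact force between spacer and jig_narrow above 8 N).
It fails at once if a plate in a narrow jig is pushed in (value of joint any of plate_mid, plate_narrow above 0.003 m).
It fails at once if a bystander is knocked away (over 40 mm) (distance of any of board, screwdriver, spool, lantern, cap, heatsink from where it was at the start of the episode above 0.04 m).
It also fails if it takes over 59 s, if anything falls off the work surface, if the arm or the gripper's body presses on something with over 40 N, if the wrist force passes 120 N, or if a joint passes its speed limit or range.

## Robot

A 6-joint arm with a two-finger parallel gripper is mounted at the origin on the work surface. World frame = base frame: x ahead of the robot, y to its left, z up, the work surface at z = 0. Lengths are in m, angles in rad, forces in N, time in s.
With the tool pointing down it reaches from about 0.325 to 0.925 m from the base axis. Payload 3.1 kg.
Tool frame: the origin (TCP) lies between the finger pads; the fingertips stand 11 mm ahead of it and the grasp point (between the pads) lies 8 mm behind it (r.finger_overhang is the z of the fingertips in the tool frame, in m); z points along the fingers, x is the direction in which the jaws open and shut, and the axes are right-handed (so a half turn about z gives the same grasp; the last joint's range is limited). The gripper opens to 85 mm and grips with 20 to 120 N. Pads are 22 mm wide; open, the fingers measure 114 mm over their backs; the gripper's body (76 mm by 85 mm) begins 54 mm behind the grasp point. The pads swing forward as they close: fully open they stand 13 mm farther back than shut.
Start: joints at [-1.434, 0.217, 1.613, -0, 1.311, -0.112], TCP at [0.154, -0.606, 0.219] pointing down, gripper open.
Joint ranges: [-2.75, 2.75], [-0.78, 2.1], [0.31, 2.55], [-1.13, 4.27], [0.13, 2.63], [-2.58, 2.58]. Speed limits (rad/s): [2.79, 2.79, 3.14, 3.14, 3.14, 3.14].

## Interface

Orientations are given as a rotation vector (axis times angle).
In Python, from rig import r, snapshot, camera_info, order, recognise, pinpoint gives the robot as it stands.
- The arm moves only by the tool carry_out, never from a script. Its argument "plan" is a list of rows, each an object of numbers: "dx", "dy", "dz": the shift along the tool's x, y, z in mm; "ax", "ay", "az": the turn, a rotation vector about the tool's x, y, z in degrees; "hand": the finger opening in mm, from 0 to 85.4. A call has 1 to 20 rows; each row is the pose to reach, as a shift and turn from the pose commanded when the call began, along the tool's axes at that moment; what a row does not reach only later rows make up. A row lasts 1/12 s, in which the tool goes at most 41.7 mm and 7.16 degrees, less where a joint would pass 70% of its speed; a pose out of reach is approached as far as the arm can. A call with a gripper value outside its range is refused whole. The fingers move at their own pace and stop on an object; "squeeze" is the grip in N (left out, the last holds). Time passes only in rows, so rows that repeat a pose let the fingers close. It gives the time, the measured TCP pose, the force and the opening at its end, in the units of the state.
- r.observe(): the state, without advancing time (a new reading comes with each control period).
- snapshot(name): name is "scene" or "side" or "wrist"; returns the picture (420x560x3 uint8, red, green, blue); there is no depth.
- camera_info(name): a dict with "camera_matrix" (3x3 intrinsics, pixels), "pose" (4x4, takes a point from camera to world coordinates); the wrist camera has in their place "tool_from_camera" (4x4, takes a point from camera to tool coordinates, whose origin is the TCP and whose axes are the tool frame's). Camera axes: x right, y up, looking along -z (the intrinsics and any distortion apply to the point x, -y, -z); pixel columns grow to the right and rows downward; lengths in m; the calibration is good to about 2 mm. A picture is of the moment at which its call begins: read the wrist's pose just before it. camera_info takes no time and is no camera call.
- order.hand_in(): hands the job in, once; it reports no verdict.
Trained networks look in the newest picture that a camera, given by its name, has taken for a name from the list of things; names that differ only in an ending like _2 or _b are one class to them, and where a whole thing is asked for, a point or a joint stands for the part that bears it (a point fixed in the world has none). Each returns a list of dicts, best first, with "conf" (0 to 1); they miss things now and then, are a little off and sometimes report something else, mostly with a low value. They report only what shows in the picture. A call takes as long as a camera call. They do not tell look-alikes from the thing itself.
- recognise(camera, label): "bbox" ([left, top, right, bottom] in pixels, round what is visible of it).
- pinpoint(camera, label): "point" ([column, row] in pixels: a listed point, or the origin of a listed thing).
The state is a dict: "time": time; "qpos": joint angles; "qd": joint speeds; "joint_torque": joint torques, N m; "eef_pos": TCP position; "tool_rot": TCP orientation; "ft_force": force on the tool from outside, world axes, zero at the start; "torque": the same for the moment, N m; "width": finger opening in m.
Only numpy, scipy, OpenCV 4.12 (cv2) and the standard library are available. Lean on these libraries where they do the work, as an engineer would, in place of code of your own. Each camera call takes 0.05 s, during which the arm holds its last target.

## Working session

There is one attempt and no reset: what is moved stays moved. The work goes in short steps, Python scripts to look and compute and a tool call to move; the robot and the scene stay as the last step left them, time stands still between calls to the robot, and variables do not carry over. Pictures are saved under pics/ and viewed, and the job is handed in when it is done.

Besides the shell and the picture viewer there is one more tool, called after "Call:" in YAML: its name, and indented under it one key for each argument. carry_out: Moves the arm, as the interface text tells. Its arguments: {"type":"object","properties":{"plan":{"type":"array","items":{"type":"object","properties":{"dx":{"type":"number"},"dy":{"type":"number"},"dz":{"type":"number"},"ax":{"type":"number"},"ay":{"type":"number"},"az":{"type":"number"},"hand":{"type":"number"}}}},"squeeze":{"type":"number"}},"required":["plan"]}

```bash
mkdir -p pics; ls; cat > h.py <<'E'
import numpy as np, cv2
from rig import r, snapshot, camera_info, order, recognise, pinpoint
from scipy.spatial.transform import Rotation as R
E
python3 - <<'E'
from h import *
o=r.observe(); print(o['time'],o['eef_pos'],o['tool_rot'],o['width'],r.finger_overhang)
for c in ['scene','side']:
    im=snapshot(c); cv2.imwrite(f'pics/{c}0.png',cv2.cvtColor(im,cv2.COLOR_RGB2BGR))
    print(c,camera_info(c))
    for n in ['timer','spacer','jig_wide']:
        for d in (pinpoint(c,n)[:5]): print(n,d)
E
```

```text
pics
0.0 [ 0.15380631 -0.60489658  0.21734065] [-2.47850761  1.92759583  0.00275417] 0.08529771210858042 0.011
scene {'camera_matrix': array([[500.35912004,   0.        , 280.02730009],
       [  0.        , 500.35912004, 204.85877476],
       [  0.        ,   0.        ,   1.        ]]), 'pose': array([[ 0.82697774, -0.47444878,  0.30167231,  0.94227324],
       [ 0.5622327 ,  0.69643101, -0.44595767, -0.56697466],
       [ 0.00149012,  0.5384071 ,  0.84268355,  1.18917341],
       [ 0.        ,  0.        ,  0.        ,  1.        ]])}
timer {'point': [182.6, 285.1], 'conf': 0.96}
timer {'point': [136.8, 323.9], 'conf': 0.87}
timer {'point': [153.3, 253.6], 'conf': 0.71}
timer {'point': [313.5, 246.4], 'conf': 0.64}
spacer {'point': [265.3, 204.1], 'conf': 0.73}
jig_wide {'point': [348.4, 189.2], 'conf': 0.64}
side {'camera_matrix': array([[488.82196121,   0.        , 275.81400097],
       [  0.        , 488.82196121, 204.83188098],
       [  0.        ,   0.        ,   1.        ]]), 'pose': array([[-0.77367083,  0.32077047, -0.54638792, -0.26249527],
       [-0.63344256, -0.37313998,  0.67787689,  1.04460657],
       [ 0.01356372,  0.87055894,  0.49187718,  0.77952091],
       [ 0.        ,  0.        ,  0.        ,  1.        ]])}
timer {'point': [354.0, 190.4], 'conf': 0.64}
timer {'point': [393.1, 203.2], 'conf': 0.58}
timer {'point': [130.2, 276.3], 'conf': 0.16}
spacer {'point': [291.7, 228.0], 'conf': 0.8}
jig_wide {'point': [213.7, 230.1], 'conf': 0.75}
jig_wide {'point': [256.6, 177.0], 'conf': 0.37}
```

View pics/scene0.png

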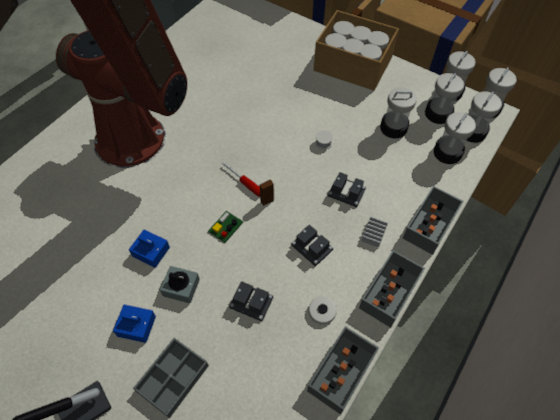

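View pics/side0.png

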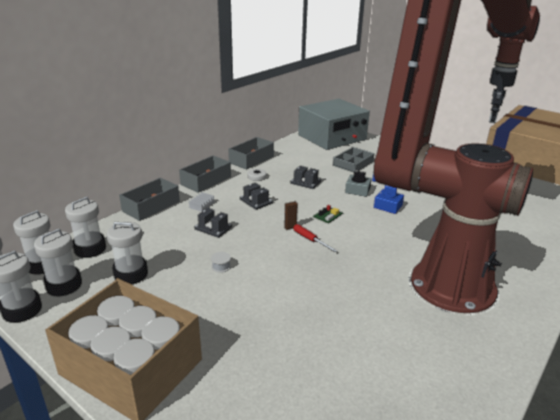

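The grey timer is at scene (180,284), with blue look-alikes at (150,247) and (134,322). The spacer is at (266,192). The three jigs are at (347,189), (312,244) and (251,299). I'll enlarge them to compare the slots.

```bash
python3 - <<'E'
from h import *
im=cv2.imread('pics/scene0.png')
t=[]
for (u,v) in [(347,189),(312,244),(251,299),(180,284)]:
    t.append(cv2.resize(im[v-30:v+30,u-40:u+40],(400,300),interpolation=cv2.INTER_CUBIC))
cv2.imwrite('pics/crop0.png',np.vstack([np.hstack(t[:2]),np.hstack(t[2:])]))
def ray(c,u,v,z):
    i=camera_info(c);K=i['camera_matrix'];P=i['pose']
    d=np.array([(u-K[0,2])/K[0,0],-(v-K[1,2])/K[1,1],-1]);d=P[:3,:3]@d
    return P[:3,3]+d*(z-P[2,3])/d[2]
for n,u,v in [('timer',182.6,285.1),('spacer',265.3,204.1),('j1',348.4,189.2),('j2',312,244),('j3',251,299)]:
    print(n,ray('scene',u,v,0))
print('sp side',ray('side',291.7,228,0), ray('side',213.7,230.1,0))
E
```

```text
timer [ 0.4475575  -0.27931841  0.        ]
spacer [0.48077344 0.04104443 0.        ]
j1 [0.64914476 0.21739583 0.        ]
j2 [0.65769818 0.00751964 0.        ]
j3 [ 0.61429041 -0.21137101  0.        ]
sp side [0.47801914 0.04839276 0.        ] [0.64658055 0.20792245 0.        ]
```

View pics/crop0.png

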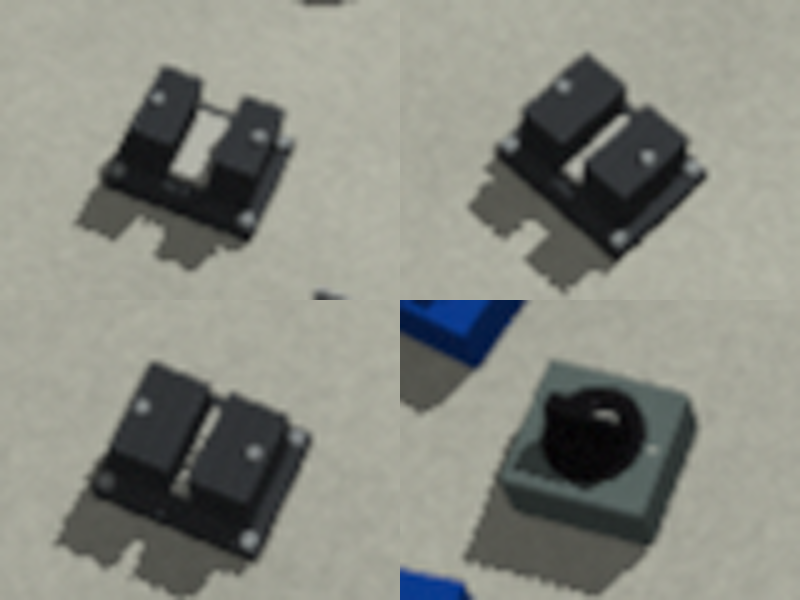

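The top-left crop, jig at scene (347,189), has the clearly widest slot and is the target. The grey timer at (180,284) is the right one and the blue ones are look-alikes. I'll move the wrist over the timer next.

```bash
cat >> h.py <<'E'
def ray(c,u,v,z,P=None):
    i=camera_info(c);K=i['camera_matrix']
    if P is None: P=i['pose']
    d=np.array([(u-K[0,2])/K[0,0],-(v-K[1,2])/K[1,1],-1]);d=P[:3,:3]@d
    return P[:3,3]+d*(z-P[2,3])/d[2]
def proj(c,p,P=None):
    i=camera_info(c);K=i['camera_matrix']
    if P is None: P=i['pose']
    q=P[:3,:3].T@(np.asarray(p)-P[:3,3]); return [K[0,2]+K[0,0]*q[0]/-q[2], K[1,2]+K[1,1]*q[1]/q[2]]
def toolT():
    o=r.observe();T=np.eye(4);T[:3,:3]=R.from_rotvec(o['tool_rot']).as_matrix();T[:3,3]=o['eef_pos'];return T
def wristP(): return toolT()@camera_info('wrist')['tool_from_camera']
def go(xyz,yaw=None):
    """yaw=world angle (deg) of tool x, tool pointing down"""
    T=toolT(); d=T[:3,:3].T@(np.array(xyz)-T[:3,3])*1000
    s='d=%s'%np.round(d,1)
    if yaw is not None:
        a=np.radians(yaw);x=np.array([np.cos(a),np.sin(a),0]);z=np.array([0,0,-1.]);y=np.cross(z,x)
        G=np.c_[x,y,z]; rv=np.degrees(R.from_matrix(T[:3,:3].T@G).as_rotvec()); s+=' a=%s'%np.round(rv,2)
    print(s)
def st():
    o=r.observe();M=R.from_rotvec(o['tool_rot']).as_matrix()
    print('t',round(o['time'],2),'pos',np.round(o['eef_pos'],4),'yaw',round(np.degrees(np.arctan2(M[1,0],M[0,0])),2),'tilt',np.round(M[:2,2],4),'F',np.round(o['ft_force'],2),'M',np.round(o['torque'],2),'w',round(o['width']*1000,1),'q',np.round(o['qpos'],3))
E
python3 - <<'E'
from h import *
st(); print(camera_info('wrist'))
go([0.40,-0.28,0.23])
E
```

```text
t 0.4 pos [ 0.1539 -0.6057  0.2185] yaw -75.75 tilt [-0.      0.0003] F [-0.69 -0.05 -0.35] M [-0.04  0.   -0.01] w 85.4 q [-1.434  0.217  1.614 -0.     1.311 -0.112]
{'camera_matrix': array([[328.34330855,   0.        , 276.31236742],
       [  0.        , 328.34330855, 210.46850635],
       [  0.        ,   0.        ,   1.        ]]), 'tool_from_camera': array([[ 9.99999809e-01,  4.13804266e-04, -4.58383210e-04,
         5.09245066e-04],
       [ 2.74931310e-04, -9.62986643e-01, -2.69548974e-01,
        -6.73526060e-02],
       [-5.52957424e-04,  2.69548797e-01, -9.62986573e-01,
        -1.54772559e-01],
       [ 0.00000000e+00,  0.00000000e+00,  0.00000000e+00,
         1.00000000e+00]])}
d=[-255.1 -318.7  -11.4]
```

Call:
carry_out:
  plan:
    - {"dx":-120,"dy":-165,"dz":-10}
    - {"dx":-240,"dy":-330,"dz":-10}
    - {"dx":-240,"dy":-355,"dz":-10}
    - {"dx":-240,"dy":-355,"dz":-10}
    - {"dx":-240,"dy":-355,"dz":-10}
    - {"dx":-240,"dy":-355,"dz":-10}
    - {"dx":-240,"dy":-355,"dz":-10}
    - {"dx":-240,"dy":-355,"dz":-10}
    - {"dx":-240,"dy":-355,"dz":-10}
    - {"dx":-240,"dy":-355,"dz":-10}
    - {"dx":-240,"dy":-355,"dz":-10}
    - {"dx":-240,"dy":-355,"dz":-10}
    - {"dx":-240,"dy":-355,"dz":-10}
    - {"dx":-240,"dy":-355,"dz":-10}
    - {"dx":-240,"dy":-355,"dz":-10}

```text
$.plan[0]: bad value
```

```bash
python3 - <<'E'
from h import *
st(); P=wristP(); im=snapshot('wrist'); cv2.imwrite('pics/w1.png',cv2.cvtColor(im,cv2.COLOR_RGB2BGR)); np.save('w1.npy',P)
for n in ['timer','timer_knob','spacer','board']:
    for d in pinpoint('wrist',n)[:4]: print(n,d, ray('wrist',*d['point'],0,P))
E
```

```text
t 0.4 pos [ 0.1539 -0.6057  0.2185] yaw -75.75 tilt [-0.      0.0003] F [-0.69 -0.05 -0.35] M [-0.04  0.   -0.01] w 85.4 q [-1.434  0.217  1.614 -0.     1.311 -0.112]Traceback (most recent call last):
  File "<stdin>", line 4, in <module>
ValueError: it knows: board, cap, heatsink, jig_mid, jig_narrow, jig_wide, lantern, screwdriver, spacer, spool, timer
```

View pics/w1.png

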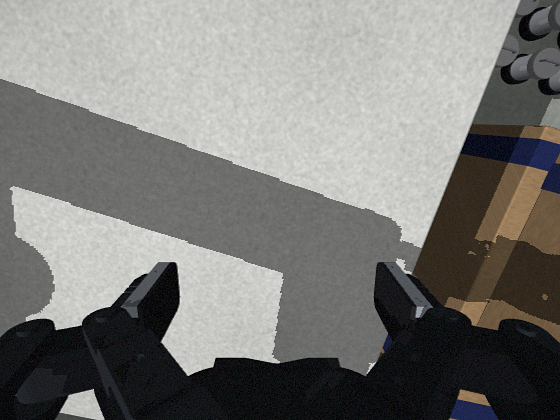

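The move was refused, so nothing moved; the wrist picture is just the start pose. I'll retry with all fields given and steps within the per-row limit.

Call:
carry_out:
  plan:
    - {"dx":-24,"dy":-30,"dz":-2,"ax":0,"ay":0,"az":0,"hand":85}
    - {"dx":-48,"dy":-60,"dz":-4,"ax":0,"ay":0,"az":0,"hand":85}

```text
time: 0.67
eef_pos: [0.1996, -0.5448, 0.2224]
tool_rot: [-2.476, 1.933, 0.0]
ft_force: [1.7, -0.6, 0.1]
width: 0.085
```

Call:
carry_out:
  plan:
    - {"dx":-24,"dy":-30,"dz":0,"ax":0,"ay":0,"az":0,"hand":85}
    - {"dx":-48,"dy":-60,"dz":0,"ax":0,"ay":0,"az":0,"hand":85}
    - {"dx":-72,"dy":-90,"dz":0,"ax":0,"ay":0,"az":0,"hand":85}
    - {"dx":-96,"dy":-120,"dz":0,"ax":0,"ay":0,"az":0,"hand":85}
    - {"dx":-120,"dy":-150,"dz":0,"ax":0,"ay":0,"az":0,"hand":85}
    - {"dx":-144,"dy":-180,"dz":0,"ax":0,"ay":0,"az":0,"hand":85}
    - {"dx":-168,"dy":-210,"dz":0,"ax":0,"ay":0,"az":0,"hand":85}
    - {"dx":-192,"dy":-240,"dz":0,"ax":0,"ay":0,"az":0,"hand":85}
    - {"dx":-207,"dy":-259,"dz":0,"ax":0,"ay":0,"az":0,"hand":85}
    - {"dx":-207,"dy":-259,"dz":0,"ax":0,"ay":0,"az":0,"hand":85}

```text
time: 1.5
eef_pos: [0.4026, -0.2764, 0.223]
tool_rot: [-2.483, 1.921, -0.001]
ft_force: [0.4, 0.0, 0.2]
width: 0.0851
```

```bash
python3 - <<'E'
from h import *
st(); P=wristP(); im=snapshot('wrist'); cv2.imwrite('pics/w2.png',cv2.cvtColor(im,cv2.COLOR_RGB2BGR)); np.save('w2.npy',P)
for n in ['timer']:
    for d in pinpoint('wrist',n)[:4]: print(n,d, ray('wrist',*d['point'],0,P))
E
```

```text
t 1.5 pos [ 0.4026 -0.2764  0.223 ] yaw -75.45 tilt [0.0017 0.0015] F [0.39 0.04 0.16] M [ 0.    0.07 -0.07] w 85.1 q [-0.747 -0.084  1.924  0.002  1.302  0.569]
timer {'point': [294.9, 144.6], 'conf': 0.91} [ 0.44612797 -0.28735764  0.        ]
timer {'point': [404.5, 193.5], 'conf': 0.74} [ 0.42393834 -0.42728824  0.        ]
timer {'point': [239.3, 241.2], 'conf': 0.58} [ 0.31672634 -0.25228656  0.        ]
```

View pics/w2.png

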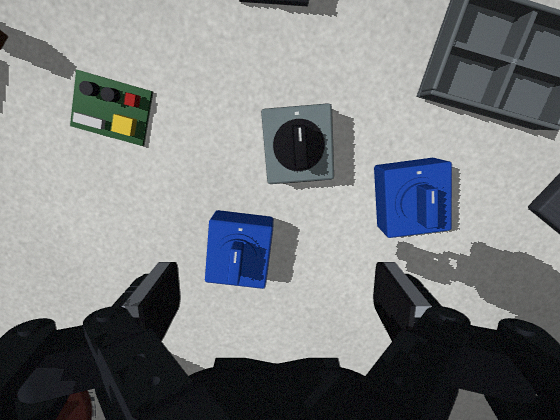

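The grey timer is at wrist (298,144), with its bar running along image vertical, nearly along tool y. The two blue ones are at (240,248) and (414,198). I'll enlarge it to measure its corners.

```bash
python3 - <<'E'
from h import *
im=cv2.imread('pics/w2.png')[95:195,250:350]
b=cv2.resize(im,(600,600),interpolation=cv2.INTER_CUBIC); cv2.imwrite('pics/w2c.png',np.clip(b.astype(float)*1.6,0,255).astype(np.uint8))
E
```

```text
(no output)
```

View pics/w2c.png

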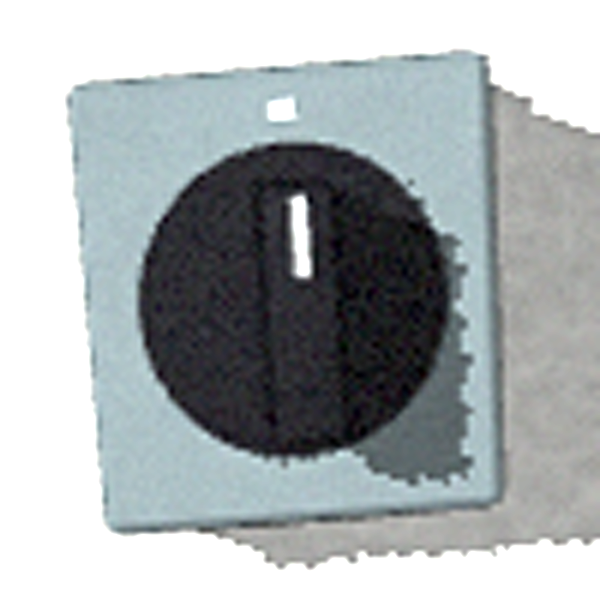

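```bash
python3 - <<'E'
from h import *
P=np.load('w2.npy')
f=lambda a,b,z: ray('wrist',250+a/6-.4,95+b/6-.4,z,P)
c=[f(*p,.042) for p in [(75,88),(485,55),(500,500),(108,522)]]
print(np.round(c,4), 'ctr',np.mean(c,0))
for i in range(4):
    d=c[(i+1)%4]-c[i]; print(np.linalg.norm(d),np.degrees(np.arctan2(d[1],d[0])))
k=f(294,300,.049); print('knob',k)
b=f(292,185,.073)-f(308,440,.073); print('bar',np.linalg.norm(b),np.degrees(np.arctan2(b[1],b[0])))
print(pinpoint('scene','timer')[:0])
go([k[0],k[1],.10],-75)
E
```

```text
[[ 0.4732 -0.2443  0.042 ]
 [ 0.4949 -0.3075  0.042 ]
 [ 0.4257 -0.3314  0.042 ]
 [ 0.4051 -0.267   0.042 ]] ctr [ 0.449726   -0.28751587  0.042     ]
0.06679336252802646 -71.0724966193249
0.0731717715902557 -160.92198843961089
0.06763563429313167 107.78958933969528
0.07183116234309672 18.41961905470524
knob [ 0.44982683 -0.28736745  0.049     ]
bar 0.03840596699975713 19.259343738773254
[]
d=[ 19.  -46.3 122.9] a=[ 0.02 -0.04 -0.69]
```

```bash
python3 - <<'E'
from h import *
print(ray('scene',178.2,281,.049), ray('scene',*[178.6,281.4],.049))
go([.4495,-.2873,.10],-71.3);go([.4495,-.2873,.066],-71.3)
E
```

```text
[ 0.45192941 -0.28891966  0.049     ] [ 0.45343879 -0.28918082  0.049     ]
d=[ 18.9 -46.  122.9] a=[ 0.02 -0.04 -4.39]
d=[ 18.9 -46.  156.9] a=[ 0.02 -0.04 -4.39]
```

Call:
carry_out:
  plan:
    - {"dx":10,"dy":-25,"dz":30,"ax":0,"ay":0,"az":-2,"hand":60}
    - {"dx":19,"dy":-46,"dz":60,"ax":0,"ay":0,"az":-4,"hand":50}
    - {"dx":19,"dy":-46,"dz":90,"ax":0,"ay":0,"az":-4,"hand":50}
    - {"dx":19,"dy":-46,"dz":115,"ax":0,"ay":0,"az":-4,"hand":50}
    - {"dx":19,"dy":-46,"dz":123,"ax":0,"ay":0,"az":-4,"hand":50}
    - {"dx":19,"dy":-46,"dz":123,"ax":0,"ay":0,"az":-4,"hand":50}

```text
time: 2.15
eef_pos: [0.4468, -0.2866, 0.0967]
tool_rot: [-2.544, 1.843, 0.011]
ft_force: [0.3, 0.0, 0.5]
width: 0.05
```

```bash
python3 - <<'E'
from h import *
st(); P=wristP(); im=snapshot('wrist'); cv2.imwrite('pics/w3.png',cv2.cvtColor(im,cv2.COLOR_RGB2BGR)); np.save('w3.npy',P)
go([.4497,-.2876,.066],-71.3)
E
```

```text
t 2.15 pos [ 0.4468 -0.2866  0.0967] yaw -71.86 tilt [-0.0053  0.0041] F [0.31 0.01 0.55] M [-0.    0.02  0.03] w 50.0 q [-0.702  0.163  1.925 -0.     1.06   0.552]
d=[ 0.4 -1.3 32.9] a=[ 0.08  0.11 -0.54]
```

View pics/w3.png

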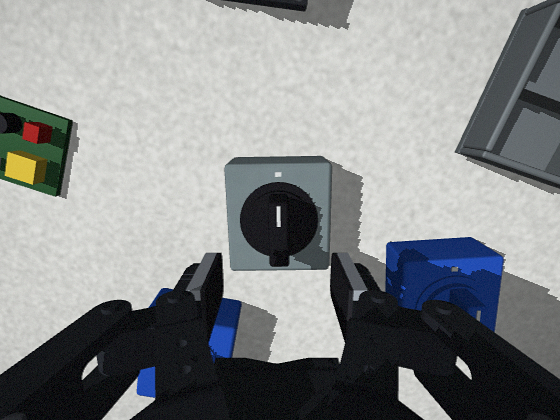

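The bar at column 279 is centred between the fingers (about 278) and aligned with them. I'll check the position once more and then descend.

```bash
python3 - <<'E'
from h import *
P=np.load('w3.npy'); k=ray('wrist',278.5,219,.049,P); print(k); k[2]=.066; go(k)
E
```

```text
[ 0.45187838 -0.2867288   0.049     ]
d=[ 0.3 -3.7 32.9]
```

Call:
carry_out:
  plan:
    - {"dx":0,"dy":-2,"dz":16,"ax":0,"ay":0,"az":0,"hand":40}
    - {"dx":0,"dy":-2,"dz":32,"ax":0,"ay":0,"az":0,"hand":30}
    - {"dx":0,"dy":-2,"dz":32,"ax":0,"ay":0,"az":0,"hand":20}
    - {"dx":0,"dy":-2,"dz":32,"ax":0,"ay":0,"az":0,"hand":8}
    - {"dx":0,"dy":-2,"dz":32,"ax":0,"ay":0,"az":0,"hand":8}
    - {"dx":0,"dy":-2,"dz":32,"ax":0,"ay":0,"az":0,"hand":8}
    - {"dx":0,"dy":-2,"dz":32,"ax":0,"ay":0,"az":0,"hand":8}
  squeeze: 25

```text
time: 2.78
eef_pos: [0.4524, -0.2875, 0.0694]
tool_rot: [2.545, -1.841, 0.005]
ft_force: [0.4, 0.1, 1.3]
width: 0.008
```

```bash
python3 -c "
from h import *
st()"
```

```text
t 2.78 pos [ 0.4524 -0.2875  0.0694] yaw -71.75 tilt [ 0.0023 -0.002 ] F [0.39 0.1  1.25] M [ 0.02 -0.01  0.02] w 8.0 q [-0.697  0.208  1.932 -0.     0.998  0.555]
```

The width reached 8 mm although the bar is 12 mm, so I'll look.

```bash
python3 -c "
from h import *
st(); im=snapshot('wrist'); cv2.imwrite('pics/w4.png',cv2.cvtColor(im,cv2.COLOR_RGB2BGR)); st()"
```

```text
t 2.78 pos [ 0.4524 -0.2875  0.0694] yaw -71.75 tilt [ 0.0023 -0.002 ] F [0.39 0.1  1.25] M [ 0.02 -0.01  0.02] w 8.0 q [-0.697  0.208  1.932 -0.     0.998  0.555]
t 2.83 pos [ 0.4522 -0.2872  0.0691] yaw -71.75 tilt [ 0.0018 -0.0015] F [-1.22  0.38  0.52] M [-0.04 -0.    0.01] w 8.1 q [-0.697  0.209  1.933  0.     0.998  0.555]
```

View pics/w4.png

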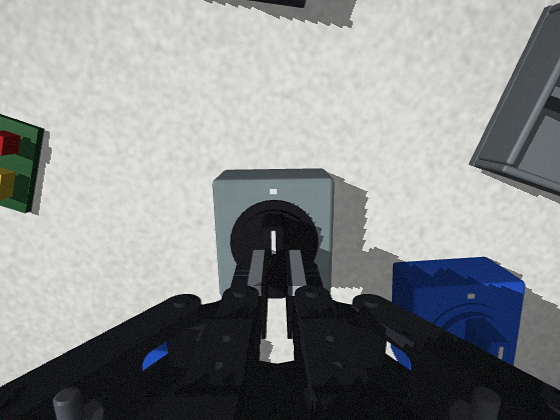

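```bash
python3 - <<'E'
from h import *
P=wristP();T=toolT()
im=cv2.imread('pics/w4.png')
b=cv2.resize(im[170:350,190:370],(900,900),interpolation=cv2.INTER_CUBIC)[:600*900//900+0]
b=np.clip(cv2.resize(im[180:320,190:370],(770,599),interpolation=cv2.INTER_CUBIC).astype(float)*2.2,0,255)
for p in [(0,0,0),(0,-.011,.011),(0,.011,.011),(0,-.011,-.008),(.004,-.011,.011),(-.004,-.011,.011)]:
    w=(T@np.array([*p,1]))[:3];print(p,np.round(proj('wrist',w,P),1))
for k in [(.4498,-.2874),(.4519,-.2867)]:
  print([np.round(proj('wrist',[k[0],k[1],.049],P),1)])
cv2.imwrite('pics/w4c.png',b.astype(np.uint8))
print(ray('wrist',274,245,.049,P))
E
```

```text
(0, 0, 0) [275.3 255.8]
(0, -0.011, 0.011) [275.3 228.4]
(0, 0.011, 0.011) [275.4 266.3]
(0, -0.011, -0.008) [275.2 241.2]
(0.004, -0.011, 0.011) [282.8 228.4]
(-0.004, -0.011, 0.011) [267.8 228.4]
[array([274.3, 245.6])]
[array([274.3, 241.9])]
[ 0.45008704 -0.28713339  0.049     ]
```

View pics/w4c.png

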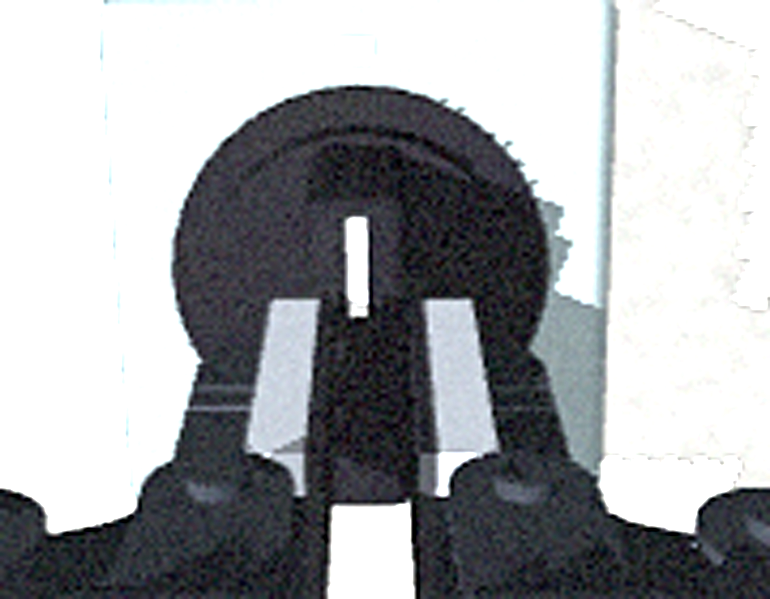

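The pads straddle the bar, so this may be a width offset. I'll command further closing and shift 2 mm back along tool y to centre on the axis.

Call:
carry_out:
  plan:
    - {"dx":0,"dy":2,"dz":1,"ax":0,"ay":0,"az":0,"hand":14}
    - {"dx":0,"dy":2,"dz":3,"ax":0,"ay":0,"az":0,"hand":0}
    - {"dx":0,"dy":2,"dz":3,"ax":0,"ay":0,"az":0,"hand":0}
    - {"dx":0,"dy":2,"dz":3,"ax":0,"ay":0,"az":0,"hand":0}
  squeeze: 25

```text
time: 3.17
eef_pos: [0.4493, -0.2869, 0.0644]
tool_rot: [-2.546, 1.841, 0.001]
ft_force: [-0.1, -0.1, 0.0]
width: 0.0002
```

```bash
python3 -c "
from h import *
st()"
```

```text
t 3.17 pos [ 0.4493 -0.2869  0.0644] yaw -71.75 tilt [-0.0006  0.0005] F [-0.07 -0.09  0.03] M [ 0.04  0.03 -0.07] w 0.2 q [-0.7    0.213  1.938  0.     0.991  0.552]
```

```bash
python3 - <<'E'
from h import *
im=cv2.cvtColor(snapshot('wrist'),cv2.COLOR_RGB2BGR); cv2.imwrite('pics/w5.png',im)
b=np.clip(cv2.resize(im[180:320,190:370],(770,599),interpolation=cv2.INTER_CUBIC).astype(float)*2.2,0,255)
cv2.imwrite('pics/w5c.png',b.astype(np.uint8))
for c,(u,v) in {'scene':(180,270),'side':(357,185)}.items():
    im=cv2.cvtColor(snapshot(c),cv2.COLOR_RGB2BGR)
    cv2.imwrite(f'pics/{c}5.png',np.clip(cv2.resize(im[v-40:v+40,u-50:u+50],(750,600),interpolation=cv2.INTER_CUBIC)*1.8,0,255).astype(np.uint8))
st()
E
```

```text
t 3.32 pos [ 0.4495 -0.2871  0.0646] yaw -71.74 tilt [-0.0001  0.0001] F [0.56 0.18 0.46] M [-0.01 -0.02 -0.03] w -0.4 q [-0.7    0.213  1.938  0.     0.991  0.552]
```

View pics/w5c.png

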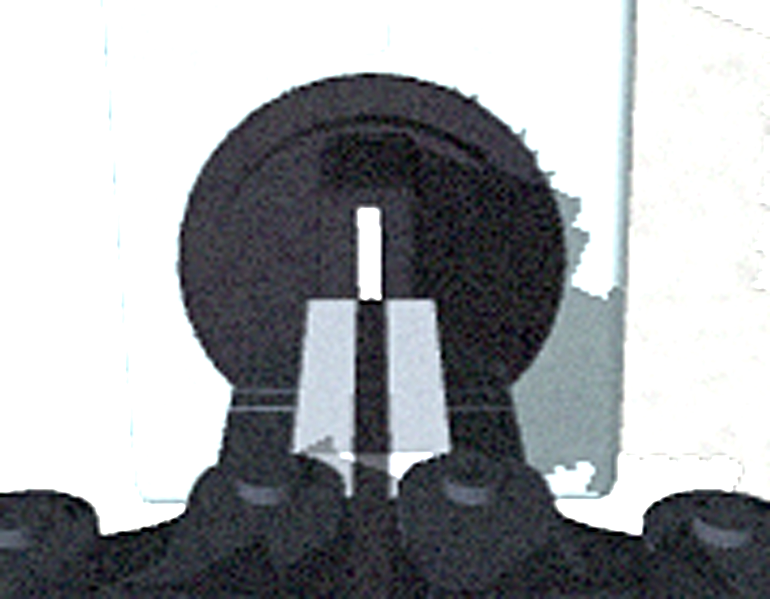

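View pics/side5.png

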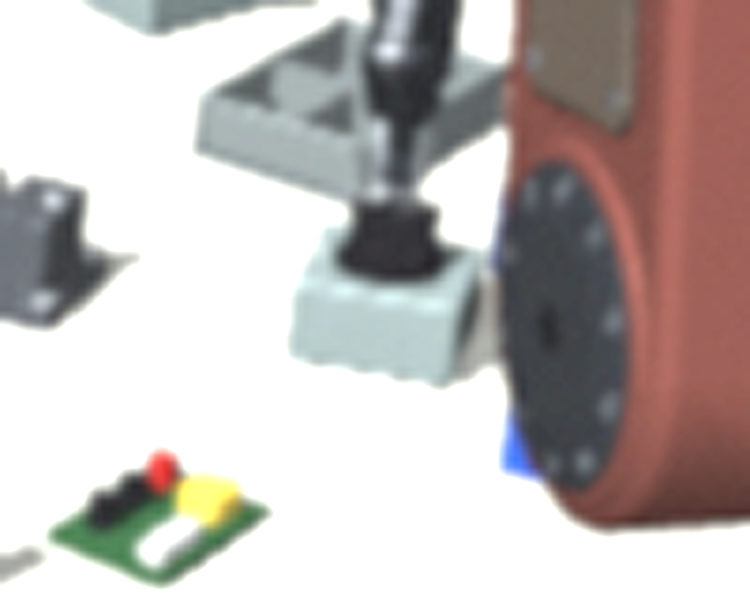

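View pics/scene5.png

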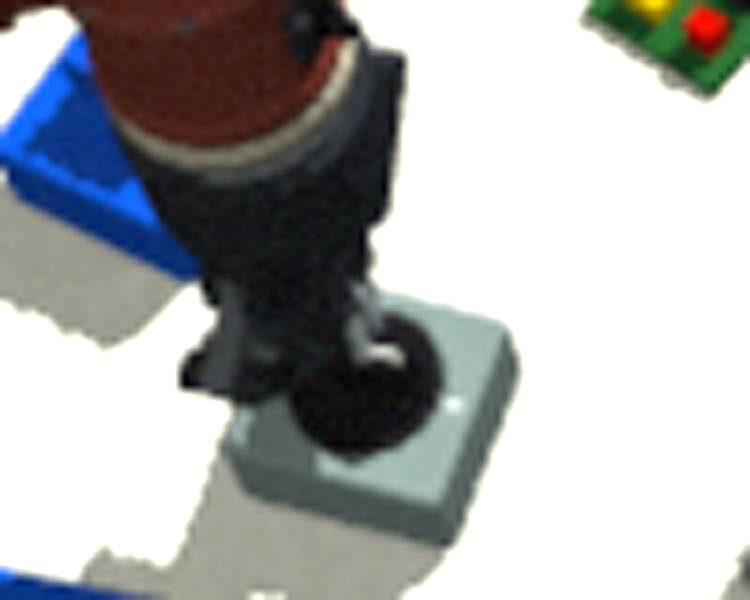

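```bash
python3 - <<'E'
from h import *
f=lambda p:np.round(((np.array(proj('side',p))-[307,145])*7.5),0)
for z in [.0,.042,.049,.053,.0646,.073,.085,.095]: print(z,f([.4495,-.2871,z]), np.round(((np.array(proj('scene',[.4495,-.2871,z]))-[130,230])*7.5),0))
P=wristP();T=toolT()
for z in [-.03,-.02,-.01,0,.011]: print(z,[np.round((np.array(proj('wrist',(T@[0,y,z,1])[:3],P))-[190,180])*4.278) for y in (-.011,0,.011)])
E
```

```text
0.0 [384. 347.] [384. 434.]
0.042 [393. 264.] [363. 383.]
0.049 [394. 250.] [359. 374.]
0.053 [395. 242.] [357. 369.]
0.0646 [397. 219.] [351. 355.]
0.073 [399. 202.] [347. 344.]
0.085 [402. 178.] [340. 328.]
0.095 [404. 157.] [335. 315.]
-0.03 [array([364., 344.]), array([364., 447.]), array([364., 546.])]
-0.02 [array([364., 304.]), array([364., 401.]), array([365., 494.])]
-0.01 [array([365., 269.]), array([365., 360.]), array([365., 449.])]
0 [array([365., 237.]), array([365., 324.]), array([365., 409.])]
0.011 [array([365., 207.]), array([365., 289.]), array([365., 369.])]
```

The fingers closed to 0, so they passed over the bar: the tips sit higher than the nominal figures suggest. I'll find the bar top by lowering the closed fingers gently.

Call:
carry_out:
  plan:
    - {"dx":0,"dy":0,"dz":2,"ax":0,"ay":0,"az":0,"hand":0}
    - {"dx":0,"dy":0,"dz":3,"ax":0,"ay":0,"az":0,"hand":0}

```text
time: 3.48
eef_pos: [0.4496, -0.2872, 0.0615]
tool_rot: [2.546, -1.841, -0.0]
ft_force: [-0.3, 0.7, 0.1]
width: 0.0001
```

Call:
carry_out:
  plan:
    - {"dx":0,"dy":0,"dz":2,"ax":0,"ay":0,"az":0,"hand":0}
    - {"dx":0,"dy":0,"dz":3,"ax":0,"ay":0,"az":0,"hand":0}

```text
time: 3.65
eef_pos: [0.4498, -0.2873, 0.0603]
tool_rot: [2.546, -1.841, -0.001]
ft_force: [-4.1, 4.1, 16.3]
width: 0.0003
```

Contact came at TCP z 0.060, with about 16 N. I'll back off, open a little, lower in checked steps so the fingers straddle the bar, and close again.

Call:
carry_out:
  plan:
    - {"dx":0,"dy":0,"dz":-6,"ax":0,"ay":0,"az":0,"hand":0}
    - {"dx":0,"dy":0,"dz":-8,"ax":0,"ay":0,"az":0,"hand":30}
    - {"dx":0,"dy":0,"dz":-8,"ax":0,"ay":0,"az":0,"hand":30}
    - {"dx":0,"dy":0,"dz":-8,"ax":0,"ay":0,"az":0,"hand":30}
    - {"dx":0,"dy":0,"dz":-4,"ax":0,"ay":0,"az":0,"hand":30}
    - {"dx":0,"dy":0,"dz":0,"ax":0,"ay":0,"az":0,"hand":30}

```text
time: 4.15
eef_pos: [0.4495, -0.2871, 0.0583]
tool_rot: [-2.546, 1.841, -0.0]
ft_force: [-0.4, 0.0, -0.2]
width: 0.03
```

Call:
carry_out:
  plan:
    - {"dx":0,"dy":0,"dz":3,"ax":0,"ay":0,"az":0,"hand":30}
    - {"dx":0,"dy":0,"dz":4,"ax":0,"ay":0,"az":0,"hand":30}

```text
time: 4.32
eef_pos: [0.4488, -0.2865, 0.0534]
tool_rot: [-2.545, 1.841, 0.004]
ft_force: [-0.9, -0.0, 0.2]
width: 0.0302
```

```bash
python3 - <<'E'
from h import *
st()
im=cv2.cvtColor(snapshot('wrist'),cv2.COLOR_RGB2BGR); cv2.imwrite('pics/w6.png',im)
b=np.clip(cv2.resize(im[180:320,190:370],(770,599),interpolation=cv2.INTER_CUBIC).astype(float)*2.2,0,255)
cv2.imwrite('pics/w6c.png',b.astype(np.uint8))
E
```

```text
t 4.32 pos [ 0.4488 -0.2865  0.0534] yaw -71.75 tilt [-0.0017  0.0015] F [-0.87 -0.02  0.24] M [ 0.01 -0.02  0.01] w 30.2 q [-0.7    0.23   1.943  0.     0.971  0.552]
```

View pics/w6c.png

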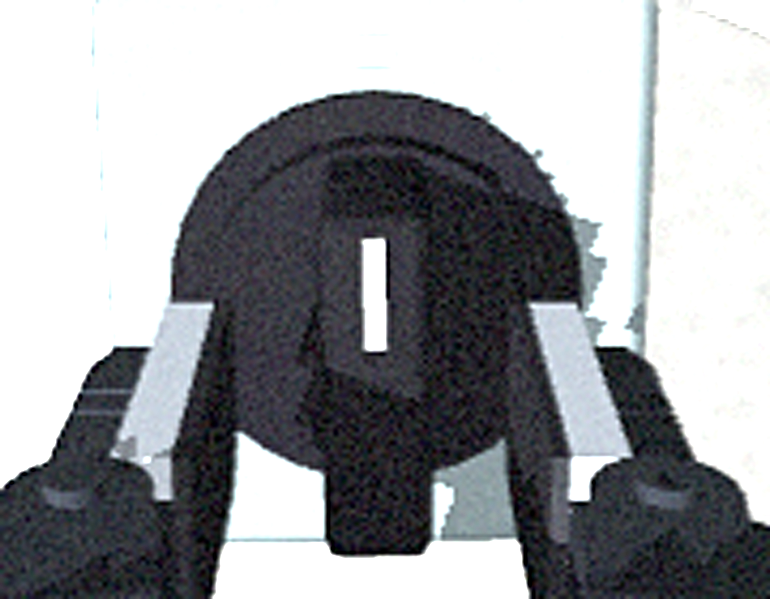

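The bar is now plainly visible between the fingers, centred at crop column 375. I'll go a little lower and close.

Call:
carry_out:
  plan:
    - {"dx":0,"dy":0,"dz":3,"ax":0,"ay":0,"az":0,"hand":20}
    - {"dx":0,"dy":0,"dz":3,"ax":0,"ay":0,"az":0,"hand":5}
    - {"dx":0,"dy":0,"dz":3,"ax":0,"ay":0,"az":0,"hand":5}
    - {"dx":0,"dy":0,"dz":3,"ax":0,"ay":0,"az":0,"hand":5}
    - {"dx":0,"dy":0,"dz":3,"ax":0,"ay":0,"az":0,"hand":5}
  squeeze: 25

```text
time: 4.78
eef_pos: [0.4493, -0.287, 0.0512]
tool_rot: [2.546, -1.841, -0.001]
ft_force: [1.7, -1.3, -4.9]
width: 0.0112
```

```bash
python3 -c "
from h import *
st()"
```

```text
t 4.78 pos [ 0.4493 -0.287   0.0512] yaw -71.74 tilt [-0.0004  0.0003] F [ 1.66 -1.31 -4.93] M [-0.11 -0.12  0.03] w 11.2 q [-0.7    0.234  1.943 -0.     0.965  0.552]
```

Gripped: the width stopped at 11 mm. Now the clockwise twist, which is positive about the downward tool z.

Call:
carry_out:
  plan:
    - {"dx":0,"dy":0,"dz":0,"ax":0,"ay":0,"az":7,"hand":5}
    - {"dx":0,"dy":0,"dz":0,"ax":0,"ay":0,"az":14,"hand":5}
    - {"dx":0,"dy":0,"dz":0,"ax":0,"ay":0,"az":21,"hand":5}
    - {"dx":0,"dy":0,"dz":0,"ax":0,"ay":0,"az":28,"hand":5}
    - {"dx":0,"dy":0,"dz":0,"ax":0,"ay":0,"az":35,"hand":5}
    - {"dx":0,"dy":0,"dz":0,"ax":0,"ay":0,"az":42,"hand":5}
    - {"dx":0,"dy":0,"dz":0,"ax":0,"ay":0,"az":49,"hand":5}
    - {"dx":0,"dy":0,"dz":0,"ax":0,"ay":0,"az":56,"hand":5}
    - {"dx":0,"dy":0,"dz":0,"ax":0,"ay":0,"az":62,"hand":5}
    - {"dx":0,"dy":0,"dz":0,"ax":0,"ay":0,"az":66,"hand":5}
    - {"dx":0,"dy":0,"dz":0,"ax":0,"ay":0,"az":68,"hand":5}
    - {"dx":0,"dy":0,"dz":0,"ax":0,"ay":0,"az":69,"hand":5}
    - {"dx":0,"dy":0,"dz":0,"ax":0,"ay":0,"az":69,"hand":5}

```text
time: 5.87
eef_pos: [0.4495, -0.2864, 0.0512]
tool_rot: [-1.056, 2.959, 0.002]
ft_force: [1.6, 1.0, -4.2]
width: 0.0112
```

```bash
python3 - <<'E'
from h import *
st()
im=cv2.cvtColor(snapshot('wrist'),cv2.COLOR_RGB2BGR); cv2.imwrite('pics/w7.png',im)
b=np.clip(cv2.resize(im[150:320,170:390],(770,595),interpolation=cv2.INTER_CUBIC).astype(float)*2.2,0,255)
cv2.imwrite('pics/w7c.png',b.astype(np.uint8))
E
```

```text
t 5.87 pos [ 0.4495 -0.2864  0.0512] yaw -140.72 tilt [-0.0002  0.0013] F [ 1.59  1.02 -4.2 ] M [ 0.27 -0.42  0.2 ] w 11.2 q [-7.000e-01  2.340e-01  1.943e+00  1.000e-03  9.660e-01  1.756e+00]
```

View pics/w7c.png

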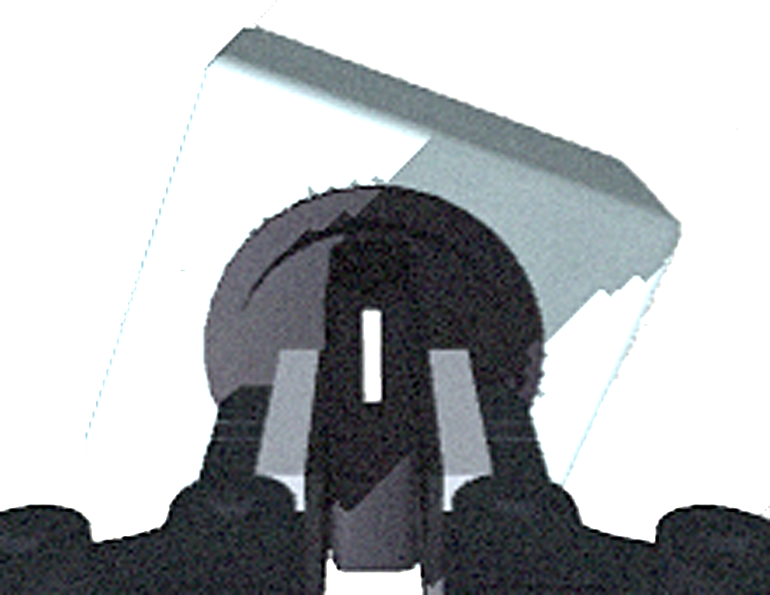

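The knob turned with the gripper and the box is now seen rotated about 69°. The 0.2 N m moment means it is at the stop. Now I'll let go and lift clear.

Call:
carry_out:
  plan:
    - {"dx":0,"dy":0,"dz":0,"ax":0,"ay":0,"az":70,"hand":40}
    - {"dx":0,"dy":0,"dz":0,"ax":0,"ay":0,"az":0,"hand":60}
    - {"dx":0,"dy":0,"dz":-5,"ax":0,"ay":0,"az":0,"hand":70}
    - {"dx":0,"dy":0,"dz":-35,"ax":0,"ay":0,"az":0,"hand":70}
    - {"dx":0,"dy":0,"dz":-70,"ax":0,"ay":0,"az":0,"hand":70}
    - {"dx":0,"dy":0,"dz":-100,"ax":0,"ay":0,"az":0,"hand":70}
    - {"dx":0,"dy":0,"dz":-140,"ax":0,"ay":0,"az":0,"hand":70}
    - {"dx":0,"dy":0,"dz":-150,"ax":0,"ay":0,"az":0,"hand":70}

```text
time: 6.58
eef_pos: [0.453, -0.2905, 0.2105]
tool_rot: [-1.05, 2.954, -0.019]
ft_force: [1.0, -1.0, 0.9]
width: 0.0701
```

```bash
python3 - <<'E'
from h import *
st()
P=wristP(); im=cv2.cvtColor(snapshot('wrist'),cv2.COLOR_RGB2BGR); cv2.imwrite('pics/w8.png',im); np.save('w8.npy',P)
E
```

```text
t 6.58 pos [ 0.453  -0.2905  0.2105] yaw -140.85 tilt [ 0.0102 -0.0094] F [ 0.99 -1.04  0.92] M [-0.1  -0.06  0.05] w 70.1 q [-7.000e-01  3.000e-02  1.836e+00 -1.000e-03  1.261e+00  1.758e+00]
```

View pics/w8.png

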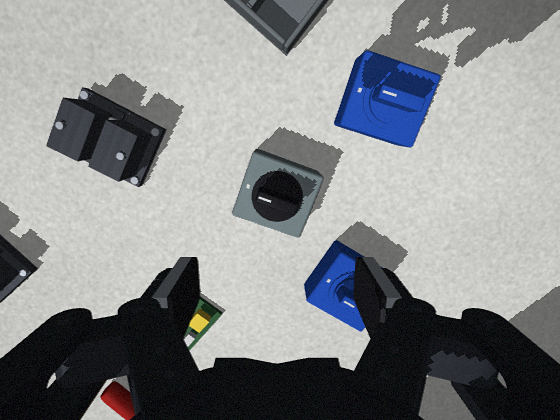

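The knob's white mark at (264,199) points at the box's mark at (248,187), so it has sprung back. Next, a view of the spacer.

```bash
python3 - <<'E'
from h import *
go([.41,.03,.25],-75)
E
```

```text
d=[-169.   275.4  -43.2] a=[ -0.82  -0.37 -65.84]
```

Call:
carry_out:
  plan:
    - {"dx":-20,"dy":32,"dz":-30,"ax":0,"ay":0,"az":-6,"hand":70}
    - {"dx":-40,"dy":64,"dz":-40,"ax":0,"ay":0,"az":-13,"hand":70}
    - {"dx":-60,"dy":97,"dz":-40,"ax":0,"ay":0,"az":-20,"hand":70}
    - {"dx":-80,"dy":130,"dz":-40,"ax":0,"ay":0,"az":-27,"hand":70}
    - {"dx":-100,"dy":163,"dz":-40,"ax":0,"ay":0,"az":-34,"hand":70}
    - {"dx":-120,"dy":196,"dz":-40,"ax":0,"ay":0,"az":-41,"hand":70}
    - {"dx":-140,"dy":228,"dz":-40,"ax":0,"ay":0,"az":-48,"hand":70}
    - {"dx":-160,"dy":260,"dz":-40,"ax":0,"ay":0,"az":-55,"hand":70}
    - {"dx":-169,"dy":275,"dz":-40,"ax":0,"ay":0,"az":-62,"hand":70}
    - {"dx":-169,"dy":275,"dz":-40,"ax":0,"ay":0,"az":-66,"hand":70}
    - {"dx":-169,"dy":275,"dz":-40,"ax":0,"ay":0,"az":-66,"hand":70}
    - {"dx":-169,"dy":275,"dz":-40,"ax":0,"ay":0,"az":-66,"hand":70}

```text
time: 7.63
eef_pos: [0.4061, 0.0327, 0.2413]
tool_rot: [2.494, -1.909, -0.0]
ft_force: [0.0, -0.9, 0.0]
width: 0.07
```

```bash
python3 - <<'E'
from h import *
st()
P=wristP(); im=cv2.cvtColor(snapshot('wrist'),cv2.COLOR_RGB2BGR); cv2.imwrite('pics/w9.png',im); np.save('w9.npy',P)
for n in ['spacer']:
    for d in pinpoint('wrist',n)[:4]: print(n,d, ray('wrist',*d['point'],0,P))
E
```

```text
t 7.63 pos [0.4061 0.0327 0.2413] yaw -74.86 tilt [-0.0006 -0.0005] F [ 0.03 -0.91  0.01] M [-0.03 -0.04  0.03] w 70.0 q [-9.200e-02 -2.970e-01  2.067e+00 -1.000e-03  1.372e+00  1.215e+00]
spacer {'point': [274.5, 113.2], 'conf': 0.88} [0.47637842 0.05305975 0.        ]
spacer {'point': [40.9, 31.6], 'conf': 0.65} [0.49226602 0.31998536 0.        ]
spacer {'point': [532.3, 208.1], 'conf': 0.27} [ 0.45056383 -0.28781884  0.        ]
```

View pics/w9.png

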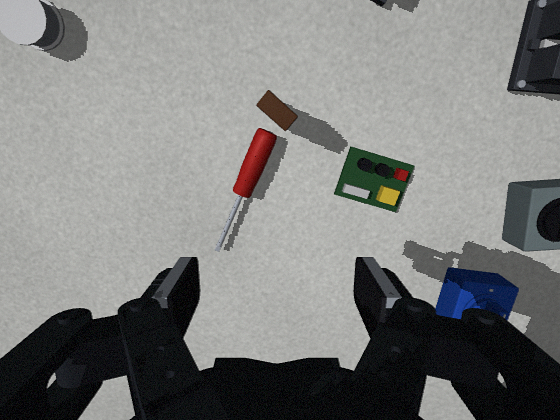

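The spacer's top is at (277,110), with the red screwdriver handle just below it at (262,140). I'll enlarge it for the yaw.

```bash
python3 - <<'E'
from h import *
im=cv2.imread('pics/w9.png')[80:150,240:320]
cv2.imwrite('pics/w9c.png',np.clip(cv2.resize(im,(640,560),interpolation=cv2.INTER_CUBIC).astype(float)*1.8,0,255).astype(np.uint8))
E
```

```text
(no output)
```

View pics/w9c.png

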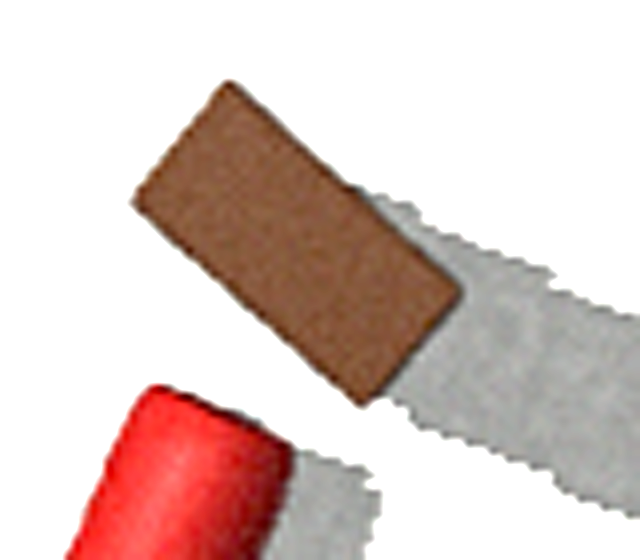

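```bash
python3 - <<'E'
from h import *
P=np.load('w9.npy')
c=[ray('wrist',240+a/8-.4,80+b/8-.4,.085,P) for a,b in [(230,80),(462,292),(362,405),(133,203)]]
print(np.round(c,4),'ctr',np.mean(c,0))
for i in range(4):
    d=c[(i+1)%4]-c[i]; print(np.linalg.norm(d),np.degrees(np.arctan2(d[1],d[0])))
E
```

```text
[[0.4934 0.0629 0.085 ]
 [0.4783 0.0316 0.085 ]
 [0.4633 0.0393 0.085 ]
 [0.4779 0.0701 0.085 ]] ctr [0.47819126 0.05099393 0.085     ]
0.03471147053467538 -115.74072495060402
0.016844320833575777 153.02305241975006
0.03414316130908726 64.68144182145741
0.017093210875048073 -25.05077892584376
```

The measured sizes come out about 5 % small, both here and on the timer, which suggests the tool sits higher than I assume. That would fit the knob contact. I'll check the tips in the fixed cameras.

```bash
python3 - <<'E'
from h import *
T=toolT(); out=[]
for c in ['scene','side']:
    im=cv2.cvtColor(snapshot(c),cv2.COLOR_RGB2BGR)
    t=np.array(proj(c,T[:3,3])); o=(t-[35,40]).astype(int); s=8 
    b=np.clip(cv2.resize(im[o[1]:o[1]+70,o[0]:o[0]+50],None,fx=s,fy=s,interpolation=cv2.INTER_CUBIC).astype(float)*1.8,0,255).astype(np.uint8)
    for p,col in [((0,0,0),(0,0,255)),((.0425,0,.011-.010),(0,255,0)),((-.0425,0,.001),(0,255,0)),((.0425,0,-.022),(255,255,0)),((-.0425,0,-.022),(255,255,0))]:
        q=((np.array(proj(c,(T@[*p,1])[:3]))-o)*s).astype(int); cv2.circle(b,tuple(q.tolist()),4,col,-1)
    out.append(b)
cv2.imwrite('pics/tips.png',np.hstack(out)); st()
E
```

```text
t 7.83 pos [0.4065 0.032  0.2415] yaw -74.9 tilt [-0.0003 -0.0001] F [0.24 0.11 0.45] M [ 0.02 -0.02 -0.01] w 69.7 q [-0.094 -0.296  2.066 -0.     1.372  1.213]
```

View pics/tips.png

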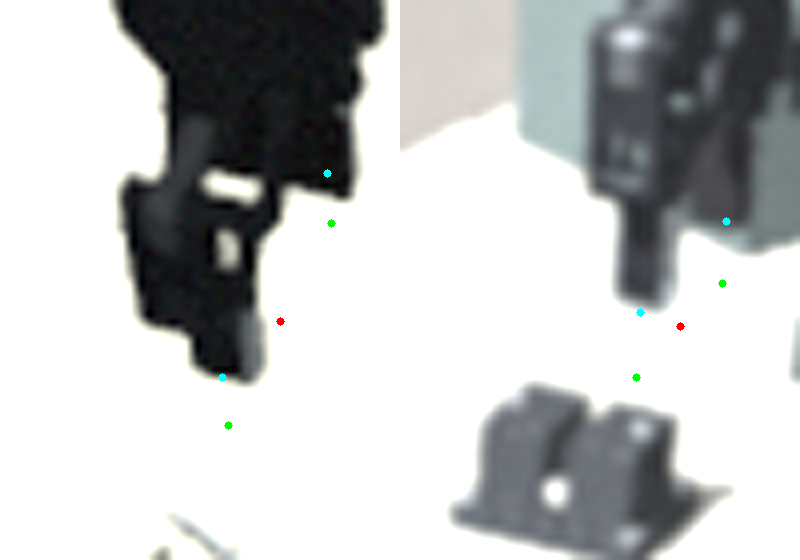

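The real tips sit about 23 mm above the nominal ones, which matches the knob contact (shut tips = reading + 0.013 m), so I'll use that. Jaws go across the 18 mm faces at yaw -25°. I'll move above the spacer now.

```bash
python3 - <<'E'
from h import *
go([.4782,.051,.13],-25.2)
im=cv2.imread('pics/scene0.png')[165:225,225:305]
cv2.imwrite('pics/s0sp.png',np.clip(cv2.resize(im,(800,600),interpolation=cv2.INTER_CUBIC).astype(float)*1.5,0,255).astype(np.uint8))
E
```

```text
d=[  0.4 -74.2 111.5] a=[ 2.00e-02  1.00e-02 -4.97e+01]
```

View pics/s0sp.png

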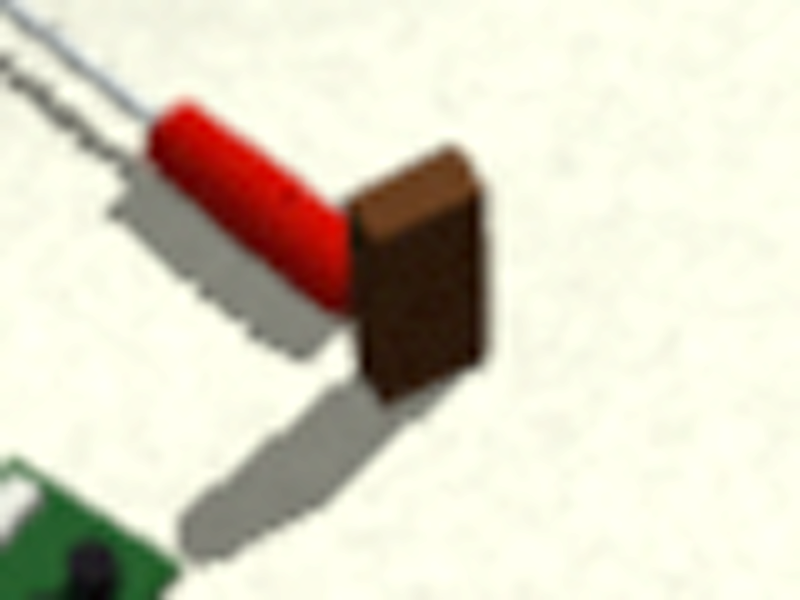

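Call:
carry_out:
  plan:
    - {"dx":0,"dy":-10,"dz":30,"ax":0,"ay":0,"az":-7,"hand":60}
    - {"dx":0,"dy":-20,"dz":50,"ax":0,"ay":0,"az":-14,"hand":60}
    - {"dx":0,"dy":-32,"dz":70,"ax":0,"ay":0,"az":-21,"hand":60}
    - {"dx":0,"dy":-44,"dz":80,"ax":0,"ay":0,"az":-28,"hand":60}
    - {"dx":0,"dy":-56,"dz":90,"ax":0,"ay":0,"az":-35,"hand":60}
    - {"dx":0,"dy":-66,"dz":100,"ax":0,"ay":0,"az":-42,"hand":60}
    - {"dx":0,"dy":-74,"dz":111,"ax":0,"ay":0,"az":-49,"hand":60}
    - {"dx":0,"dy":-74,"dz":111,"ax":0,"ay":0,"az":-50,"hand":60}
    - {"dx":0,"dy":-74,"dz":111,"ax":0,"ay":0,"az":-50,"hand":60}

```text
time: 8.58
eef_pos: [0.4772, 0.0516, 0.1299]
tool_rot: [3.067, -0.679, -0.004]
ft_force: [0.1, 0.7, -0.1]
width: 0.0597
```

```bash
python3 - <<'E'
from h import *
print(ray('scene',266.1,184,.085)); st()
P=wristP(); im=cv2.cvtColor(snapshot('wrist'),cv2.COLOR_RGB2BGR); np.save('w10.npy',P)
cv2.imwrite('pics/w10.png',np.clip(im*1.5,0,255).astype(np.uint8))
E
```

```text
[0.47858516 0.05134067 0.085     ]
t 8.58 pos [0.4772 0.0516 0.1299] yaw -24.95 tilt [-0.0026 -0.    ] F [ 0.08  0.7  -0.06] M [-0.01  0.01 -0.01] w 59.7 q [-0.038  0.006  2.023 -0.     1.115  0.397]
```

View pics/w10.png

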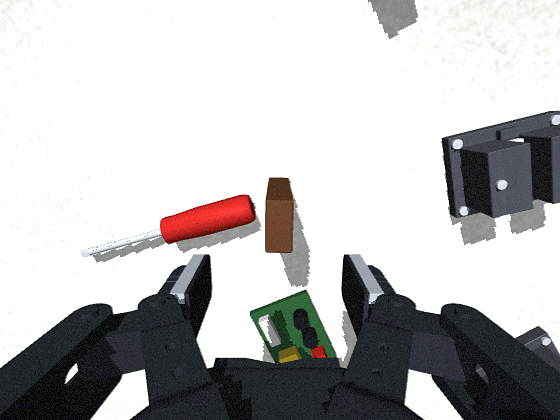

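The spacer's top, columns 265–293, is centred between the fingers to about 1 mm and is square to them. The scene camera agrees on (0.4786, 0.0513). I'll descend and grip.

Call:
carry_out:
  plan:
    - {"dx":1,"dy":0,"dz":20,"ax":0,"ay":0,"az":0,"hand":50}
    - {"dx":1,"dy":0,"dz":40,"ax":0,"ay":0,"az":0,"hand":45}
    - {"dx":1,"dy":0,"dz":60,"ax":0,"ay":0,"az":0,"hand":45}
    - {"dx":1,"dy":0,"dz":75,"ax":0,"ay":0,"az":0,"hand":45}
    - {"dx":1,"dy":0,"dz":85,"ax":0,"ay":0,"az":0,"hand":45}
    - {"dx":1,"dy":0,"dz":85,"ax":0,"ay":0,"az":0,"hand":45}

```text
time: 9.13
eef_pos: [0.4769, 0.0516, 0.0443]
tool_rot: [3.067, -0.676, -0.006]
ft_force: [-1.2, -0.6, -0.8]
width: 0.0452
```

```bash
python3 - <<'E'
from h import *
st()
P=wristP(); im=cv2.cvtColor(snapshot('wrist'),cv2.COLOR_RGB2BGR)
cv2.imwrite('pics/w11.png',np.clip(im*1.5,0,255).astype(np.uint8))
E
```

```text
t 9.13 pos [0.4769 0.0516 0.0443] yaw -24.86 tilt [-0.0036  0.0001] F [-1.17 -0.61 -0.77] M [-0.01  0.02 -0.05] w 45.2 q [-0.039  0.144  2.067 -0.     0.933  0.395]
```

View pics/w11.png

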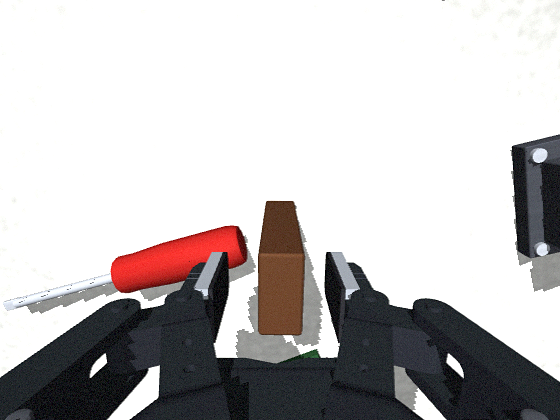

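```bash
python3 - <<'E'
from h import *
P=wristP()
for dz in (0,.008,.016,.024):
    Q=P.copy();Q[2,3]+=dz
    c=np.array([ray('wrist',a,b,.085,Q) for a,b in [(259,253),(302,253),(303,333),(258,333)]])
    print(dz,np.round(c.mean(0),4),[round(np.linalg.norm(c[i]-c[(i+1)%4])*1000,1) for i in range(4)])
T=toolT();k=np.array([.4785,.0512,0]);print((T[:3,:3].T@(k-T[:3,3]))*1000)
E
```

```text
0 [0.4796 0.0517 0.085 ] [np.float64(16.3), np.float64(35.1), np.float64(18.3), np.float64(35.1)]
0.008 [0.4777 0.0474 0.085 ] [np.float64(17.4), np.float64(37.6), np.float64(19.6), np.float64(37.6)]
0.016 [0.4759 0.0432 0.085 ] [np.float64(18.5), np.float64(40.0), np.float64(20.9), np.float64(40.0)]
0.024 [0.474  0.0389 0.085 ] [np.float64(19.6), np.float64(42.4), np.float64(22.1), np.float64(42.4)]
[ 0.69138891  0.11940717 45.47256067]
```

The camera geometry is right (the spacer measures 35×17 mm here) and the tool is centred within 1 mm. The real fingers are simply shorter than nominal. I'll grip.

Call:
carry_out:
  plan:
    - {"dx":1,"dy":0,"dz":0,"ax":0,"ay":0,"az":0,"hand":25}
    - {"dx":1,"dy":0,"dz":0,"ax":0,"ay":0,"az":0,"hand":10}
    - {"dx":1,"dy":0,"dz":0,"ax":0,"ay":0,"az":0,"hand":10}
    - {"dx":1,"dy":0,"dz":0,"ax":0,"ay":0,"az":0,"hand":10}
    - {"dx":1,"dy":0,"dz":0,"ax":0,"ay":0,"az":0,"hand":10}
    - {"dx":1,"dy":0,"dz":-20,"ax":0,"ay":0,"az":0,"hand":10}
    - {"dx":1,"dy":0,"dz":-50,"ax":0,"ay":0,"az":0,"hand":10}
    - {"dx":1,"dy":0,"dz":-90,"ax":0,"ay":0,"az":0,"hand":10}
    - {"dx":1,"dy":0,"dz":-130,"ax":0,"ay":0,"az":0,"hand":10}
    - {"dx":1,"dy":0,"dz":-150,"ax":0,"ay":0,"az":0,"hand":10}
    - {"dx":1,"dy":0,"dz":-150,"ax":0,"ay":0,"az":0,"hand":10}
  squeeze: 60

```text
time: 10.1
eef_pos: [0.4838, 0.0513, 0.2022]
tool_rot: [-3.066, 0.672, -0.019]
ft_force: [1.6, -1.2, -0.6]
width: 0.0167
```

```bash
python3 - <<'E'
from h import *
st()
P=wristP(); im=cv2.cvtColor(snapshot('wrist'),cv2.COLOR_RGB2BGR)
cv2.imwrite('pics/w12.png',np.clip(im*1.5,0,255).astype(np.uint8))
go([.605,.20,.195],-75)
E
```

```text
t 10.1 pos [0.4838 0.0513 0.2022] yaw -24.74 tilt [ 0.0122 -0.0004] F [ 1.64 -1.16 -0.6 ] M [-0.02 -0.02 -0.03] w 16.7 q [-0.039 -0.077  1.957  0.     1.249  0.393]
d=[  49.6 -186.5    4.8] a=[-0.3  -0.27 50.26]
```

View pics/w12.png

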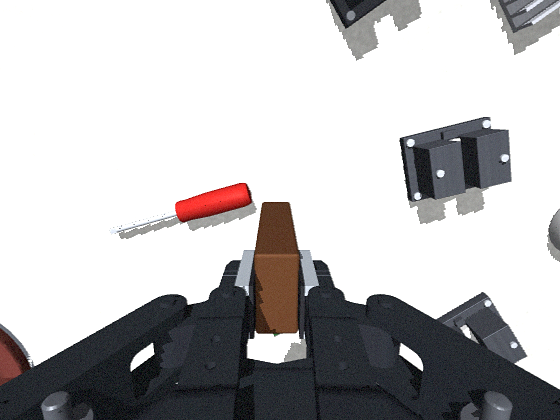

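The spacer is held (16.7 mm reading) and lifted. Now to get the wide jig's orientation from the scene picture before going there.

```bash
python3 - <<'E'
from h import *
im=cv2.imread('pics/scene0.png')[164:214,317:377]
cv2.imwrite('pics/s0j.png',np.clip(cv2.resize(im,(720,600),interpolation=cv2.INTER_CUBIC).astype(float)*1.8,0,255).astype(np.uint8))
E
```

```text
(no output)
```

View pics/s0j.png

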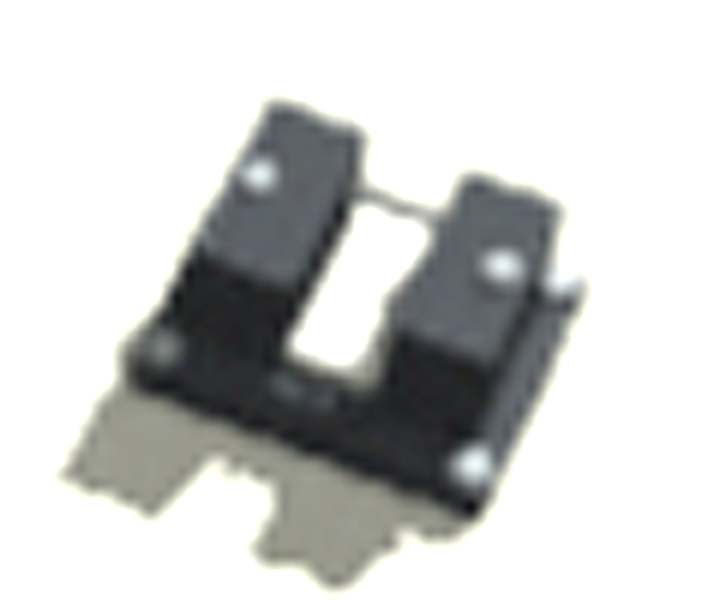

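```bash
python3 - <<'E'
from h import *
c=np.array([ray('scene',317+a/12-.4,164+b/12-.4,.05) for a,b in [(270,102),(198,252),(490,365),(562,208)]])
print(np.round(c,4),c.mean(0))
for i in range(4):
    d=c[(i+1)%4]-c[i]; print(np.linalg.norm(d),np.degrees(np.arctan2(d[1],d[0])))
E
```

```text
[[0.6105 0.2204 0.05  ]
 [0.6186 0.1739 0.05  ]
 [0.6899 0.1845 0.05  ]
 [0.6821 0.2323 0.05  ]] [0.65030299 0.20275489 0.05      ]
0.047133929801809284 -80.06542738319192
0.07208440368921074 8.414257584599527
0.04841192664430104 99.3044730286294
0.07259421754457315 -170.56853244107856
```

```bash
python3 - <<'E'
from h import *
st(); go([.6605,.139,.20],9)
E
```

```text
t 10.15 pos [0.4818 0.0513 0.199 ] yaw -24.74 tilt [ 0.0069 -0.0002] F [ 0.41  0.72 -1.64] M [-0.01 -0.02 -0.03] w 17.1 q [-0.039 -0.074  1.961  0.     1.248  0.393]
d=[ 125.6 -154.4    0.2] a=[ -0.04  -0.4  -33.74]
```

Call:
carry_out:
  plan:
    - {"dx":20,"dy":-25,"dz":0,"ax":0,"ay":0,"az":-5,"hand":10}
    - {"dx":42,"dy":-52,"dz":0,"ax":0,"ay":0,"az":-11,"hand":10}
    - {"dx":65,"dy":-80,"dz":0,"ax":0,"ay":0,"az":-17,"hand":10}
    - {"dx":87,"dy":-107,"dz":0,"ax":0,"ay":0,"az":-23,"hand":10}
    - {"dx":107,"dy":-132,"dz":0,"ax":0,"ay":0,"az":-29,"hand":10}
    - {"dx":120,"dy":-148,"dz":0,"ax":0,"ay":0,"az":-33.7,"hand":10}
    - {"dx":125,"dy":-154,"dz":0,"ax":0,"ay":0,"az":-33.7,"hand":10}
    - {"dx":125,"dy":-154,"dz":0,"ax":0,"ay":0,"az":-33.7,"hand":10}
    - {"dx":125,"dy":-154,"dz":0,"ax":0,"ay":0,"az":-33.7,"hand":10}

```text
time: 10.9
eef_pos: [0.6557, 0.1385, 0.1932]
tool_rot: [3.132, 0.243, -0.008]
ft_force: [-0.5, -0.8, -0.7]
width: 0.017
```

```bash
python3 - <<'E'
from h import *
st()
P=wristP(); im=cv2.cvtColor(snapshot('wrist'),cv2.COLOR_RGB2BGR);np.save('w13.npy',P); cv2.imwrite('pics/w13r.png',im)
cv2.imwrite('pics/w13.png',np.clip(im*1.6,0,255).astype(np.uint8))
print(proj('wrist',[.6503,.2028,.05],P))
E
```

```text
t 10.9 pos [0.6557 0.1385 0.1932] yaw 8.87 tilt [-0.005  -0.0009] F [-0.46 -0.78 -0.72] M [-0.02  0.06 -0.05] w 17.0 q [ 0.104  0.335  1.517 -0.     1.295 -0.051]
[np.float64(283.3236249487109), np.float64(122.33072955733557)]
```

View pics/w13.png

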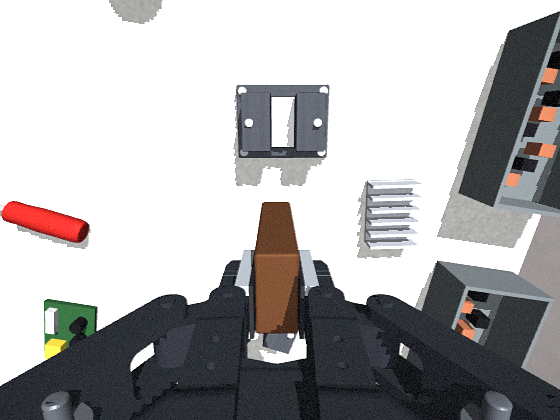

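The wide jig is at (283,121), square to the tool. I'll enlarge it to measure the slot.

```bash
python3 - <<'E'
from h import *
im=cv2.imread('pics/w13r.png')[75:165,223:343]
cv2.imwrite('pics/w13c.png',np.clip(cv2.resize(im,(800,600),interpolation=cv2.INTER_CUBIC).astype(float)*1.8,0,255).astype(np.uint8))
E
```

```text
(no output)
```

View pics/w13c.png

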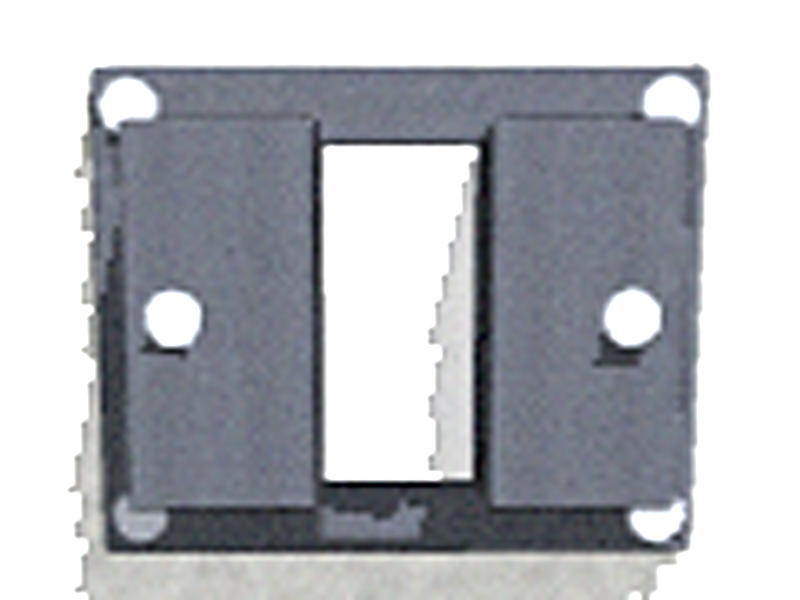

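```bash
python3 - <<'E'
from h import *
P=np.load('w13.npy'); s=800/120
f=lambda a,b,z: ray('wrist',223+a/s-.4,75+b/s-.4,z,P)
c=np.array([f(*p,.05) for p in [(120,118),(691,116),(690,506),(128,506)]]);print(np.round(c,4),c.mean(0))
for i in range(4):
    d=c[(i+1)%4]-c[i]; print(round(np.linalg.norm(d),4),np.degrees(np.arctan2(d[1],d[0])))
i=np.array([f(*p,.05) for p in [(317,118),(493,118),(490,506),(316,506)]]);print('slot',i.mean(0),np.linalg.norm(i[0]-i[1]),np.linalg.norm(i[2]-i[3]))
d=i[1]-i[2]; print(np.degrees(np.arctan2(d[1],d[0]))); d=i[0]-i[3]; print(np.degrees(np.arctan2(d[1],d[0])))
b=np.array([f(*p,.012) for p in [(92,67),(706,70),(690,550),(105,550)]]);print('base',b.mean(0))
T=toolT(); zt=T[2,3]+.0407
# spacer top in tool frame
im=cv2.imread('pics/w13r.png')
t=np.array([ray('wrist',a,b,zt,P) for a,b in [(254.5,253),(298,253),(300,333),(253.5,333)]])
print('sp',[np.round((T[:3,:3].T@(q-T[:3,3]))*1000,1) for q in t])
cv2.imwrite('pics/w13s.png',np.clip(cv2.resize(im[190:345,200:360],(620,600),interpolation=cv2.INTER_CUBIC).astype(float)*2,0,255).astype(np.uint8))
E
```

```text
[[0.6102 0.2217 0.05  ]
 [0.6826 0.2332 0.05  ]
 [0.6921 0.1846 0.05  ]
 [0.6174 0.173  0.05  ]] [0.65054708 0.20312249 0.05      ]
0.0733 9.024197106928773
0.0495 -78.95100092772574
0.0756 -171.1108978923489
0.0493 98.43104388135936
slot [0.65015236 0.20299952 0.05      ] 0.022598437883010133 0.02339616751122822
99.34092827898321
98.41237849742464
base [0.64987979 0.20262394 0.012     ]
sp [array([ -8.7, -19.5, -40.7]), array([  7.5, -19.5, -40.7]), array([  8.9,  15. , -40.7]), array([ -9.8,  15. , -40.7])]
```

View pics/w13s.png

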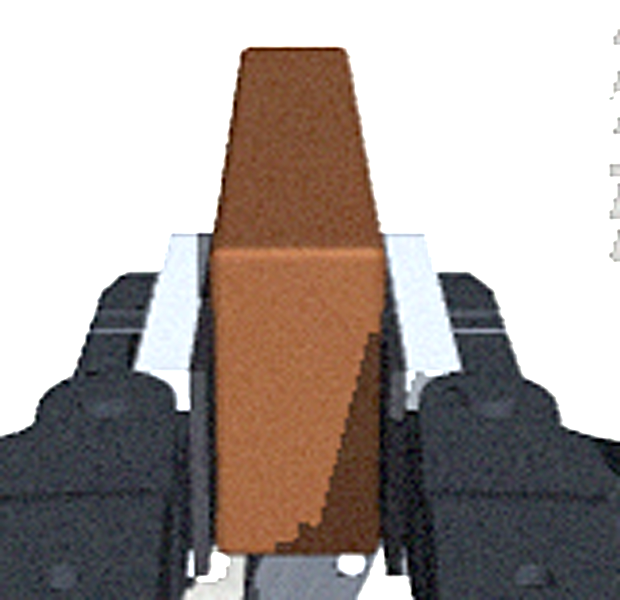

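The jig is at (0.6502, 0.2029) with yaw 8.9°, and the scene camera agrees within 0.5 mm. The spacer hangs straight in the grip. I'll move over the slot with the foot at about 70 mm.

```bash
python3 - <<'E'
from h import *
st(); go([.6505,.2010,.12],8.9)
E
```

```text
t 10.95 pos [0.6556 0.1383 0.1939] yaw 8.87 tilt [-0.0041 -0.0007] F [ 0.04  0.1  -1.01] M [ 0.02 -0.01  0.03] w 17.1 q [ 0.103  0.333  1.517 -0.     1.295 -0.051]
d=[  4.9 -62.7  73.8] a=[ 0.    0.24 -0.03]
```

Call:
carry_out:
  plan:
    - {"dx":2,"dy":-20,"dz":5,"ax":0,"ay":0,"az":0,"hand":10}
    - {"dx":4,"dy":-42,"dz":15,"ax":0,"ay":0,"az":0,"hand":10}
    - {"dx":5,"dy":-63,"dz":30,"ax":0,"ay":0,"az":0,"hand":10}
    - {"dx":5,"dy":-63,"dz":50,"ax":0,"ay":0,"az":0,"hand":10}
    - {"dx":5,"dy":-63,"dz":66,"ax":0,"ay":0,"az":0,"hand":10}
    - {"dx":5,"dy":-63,"dz":72,"ax":0,"ay":0,"az":0,"hand":10}
    - {"dx":5,"dy":-63,"dz":72,"ax":0,"ay":0,"az":0,"hand":10}
    - {"dx":5,"dy":-63,"dz":72,"ax":0,"ay":0,"az":0,"hand":10}
    - {"dx":5,"dy":-63,"dz":72,"ax":0,"ay":0,"az":0,"hand":10}
    - {"dx":5,"dy":-63,"dz":72,"ax":0,"ay":0,"az":0,"hand":10}

```text
time: 11.78
eef_pos: [0.6539, 0.2017, 0.1257]
tool_rot: [-3.132, -0.244, -0.005]
ft_force: [-0.2, 0.2, 0.2]
width: 0.0171
```

```bash
python3 - <<'E'
from h import *
st(); go([.6505,.2010,.068],8.9)
P=wristP(); im=cv2.cvtColor(snapshot('wrist'),cv2.COLOR_RGB2BGR);np.save('w14.npy',P); cv2.imwrite('pics/w14r.png',im)
cv2.imwrite('pics/w14.png',np.clip(cv2.resize(im[120:345,160:400],(640,600),interpolation=cv2.INTER_CUBIC).astype(float)*2,0,255).astype(np.uint8))
o=[]
for c in ['scene','side']:
    im=cv2.cvtColor(snapshot(c),cv2.COLOR_RGB2BGR); u,v=np.array(proj(c,[.65,.2,.07])).astype(int)
    o.append(np.clip(cv2.resize(im[v-35:v+35,u-23:u+23],(394,600),interpolation=cv2.INTER_CUBIC).astype(float)*1.8,0,255).astype(np.uint8))
cv2.imwrite('pics/ss14.png',np.hstack(o)); st()
E
```

```text
t 11.78 pos [0.6539 0.2017 0.1257] yaw 8.91 tilt [0.0031 0.0006] F [-0.24  0.21  0.16] M [ 0.02 -0.01 -0.05] w 17.1 q [ 0.197  0.421  1.534 -0.     1.183  0.041]
d=[-3.7  0.2 57.7] a=[-0.01 -0.18  0.01]
t 11.93 pos [0.6535 0.2018 0.125 ] yaw 8.93 tilt [0.002  0.0004] F [-0.83  0.45  0.2 ] M [ 0.02 -0.02  0.02] w 16.8 q [ 0.197  0.422  1.535 -0.     1.183  0.041]
```

View pics/w14.png

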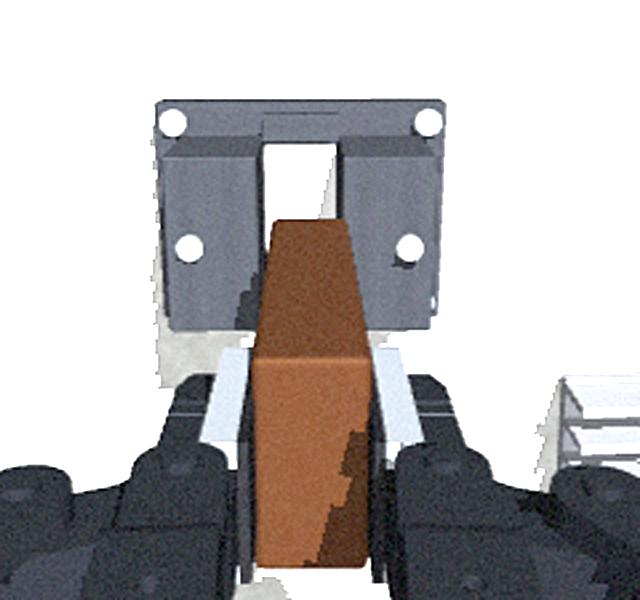

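View pics/ss14.png

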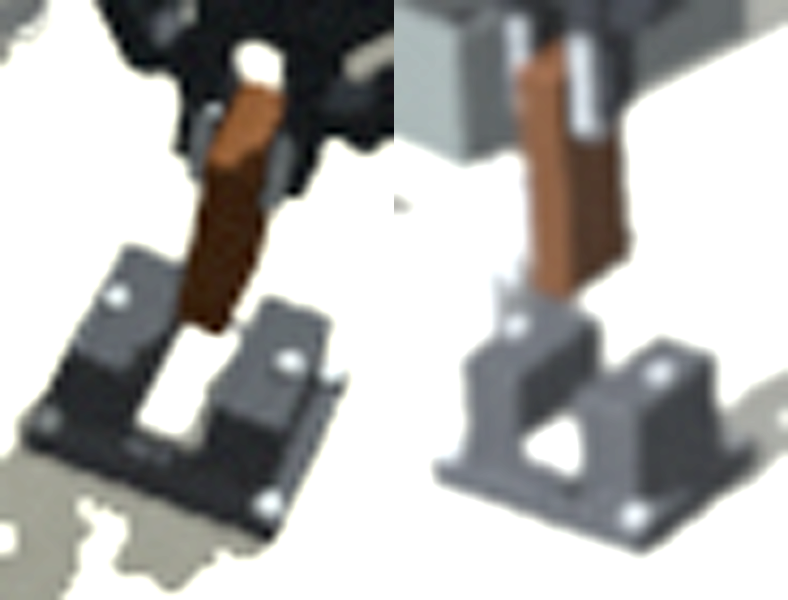

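The spacer foot is centred at crop column 310 and the slot at 300.5, about 3 mm off along tool x. I'll correct that, lower to just above the cheeks and check.

Call:
carry_out:
  plan:
    - {"dx":-3,"dy":0,"dz":5,"ax":0,"ay":0,"az":0,"hand":10}
    - {"dx":-3,"dy":0,"dz":18,"ax":0,"ay":0,"az":0,"hand":10}
    - {"dx":-3,"dy":0,"dz":24,"ax":0,"ay":0,"az":0,"hand":10}
    - {"dx":-3,"dy":0,"dz":24,"ax":0,"ay":0,"az":0,"hand":10}
    - {"dx":-3,"dy":0,"dz":24,"ax":0,"ay":0,"az":0,"hand":10}
    - {"dx":-3,"dy":0,"dz":24,"ax":0,"ay":0,"az":0,"hand":10}

```text
time: 12.43
eef_pos: [0.6493, 0.2013, 0.0989]
tool_rot: [3.132, 0.245, -0.002]
ft_force: [0.4, 0.5, -0.7]
width: 0.0173
```

```bash
python3 - <<'E'
from h import *
st(); go([.6505,.2010,.068],8.9)
P=wristP(); im=cv2.cvtColor(snapshot('wrist'),cv2.COLOR_RGB2BGR);np.save('w15.npy',P); cv2.imwrite('pics/w15r.png',im)
cv2.imwrite('pics/w15.png',np.clip(cv2.resize(im[150:345,180:380],(615,600),interpolation=cv2.INTER_CUBIC).astype(float)*2,0,255).astype(np.uint8))
st()
E
```

```text
t 12.43 pos [0.6493 0.2013 0.0989] yaw 8.96 tilt [-0.0014 -0.0003] F [ 0.43  0.5  -0.72] M [-0.01 -0.03 -0.  ] w 17.3 q [ 0.198  0.445  1.557 -0.     1.141  0.041]
d=[ 1.2  0.5 30.9] a=[0.   0.08 0.06]
t 12.48 pos [0.6495 0.2014 0.0992] yaw 8.96 tilt [-0.0009 -0.0002] F [-0.23 -0.93 -1.2 ] M [ 0.03 -0.02 -0.09] w 17.1 q [0.198 0.444 1.557 0.    1.141 0.041]
```

View pics/w15.png

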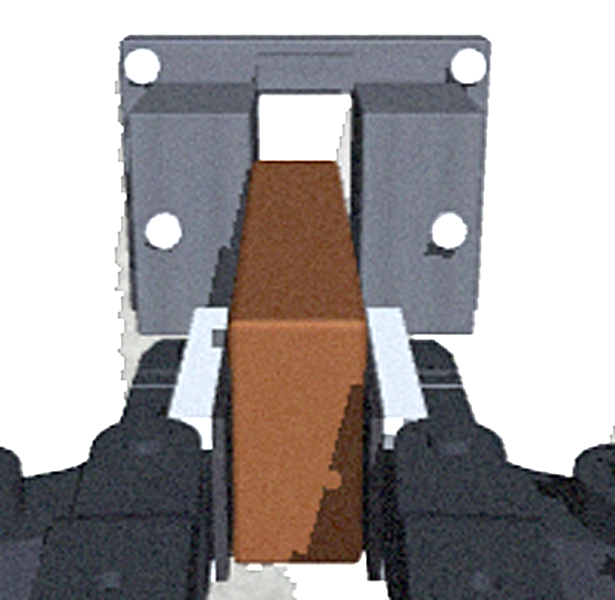

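The foot is centred at crop column 296 and the slot at 305, so I'll shift about 1.7 mm in +x. Then I'll enter the slot gently and check the force.

Call:
carry_out:
  plan:
    - {"dx":1.7,"dy":0,"dz":0,"ax":0,"ay":0,"az":0,"hand":10}
    - {"dx":1.7,"dy":0,"dz":0,"ax":0,"ay":0,"az":0,"hand":10}
    - {"dx":1.7,"dy":0,"dz":3,"ax":0,"ay":0,"az":0,"hand":10}
    - {"dx":1.7,"dy":0,"dz":6,"ax":0,"ay":0,"az":0,"hand":10}
    - {"dx":1.7,"dy":0,"dz":9,"ax":0,"ay":0,"az":0,"hand":10}
    - {"dx":1.7,"dy":0,"dz":9,"ax":0,"ay":0,"az":0,"hand":10}
    - {"dx":1.7,"dy":0,"dz":9,"ax":0,"ay":0,"az":0,"hand":10}

```text
time: 13.07
eef_pos: [0.6509, 0.2016, 0.09]
tool_rot: [3.132, 0.245, -0.002]
ft_force: [0.3, -0.5, -0.9]
width: 0.0169
```

```bash
python3 - <<'E'
from h import *
st(); go([.6505,.2010,.068],8.9)
P=wristP(); im=cv2.cvtColor(snapshot('wrist'),cv2.COLOR_RGB2BGR);np.save('w16.npy',P); cv2.imwrite('pics/w16r.png',im)
cv2.imwrite('pics/w16.png',np.clip(cv2.resize(im[150:345,180:380],(615,600),interpolation=cv2.INTER_CUBIC).astype(float)*2,0,255).astype(np.uint8))
st()
E
```

```text
t 13.07 pos [0.6509 0.2016 0.09  ] yaw 8.95 tilt [-0.0013 -0.0002] F [ 0.3  -0.5  -0.86] M [ 0.01 -0.01  0.01] w 16.9 q [0.197 0.458 1.557 0.    1.128 0.041]
d=[-0.5  0.5 22. ] a=[0.   0.07 0.05]
t 13.12 pos [0.6512 0.2017 0.0904] yaw 8.95 tilt [-0.0006 -0.0001] F [-0.59 -0.87 -0.37] M [ 0.   -0.   -0.03] w 17.1 q [0.197 0.458 1.556 0.    1.128 0.041]
```

View pics/w16.png

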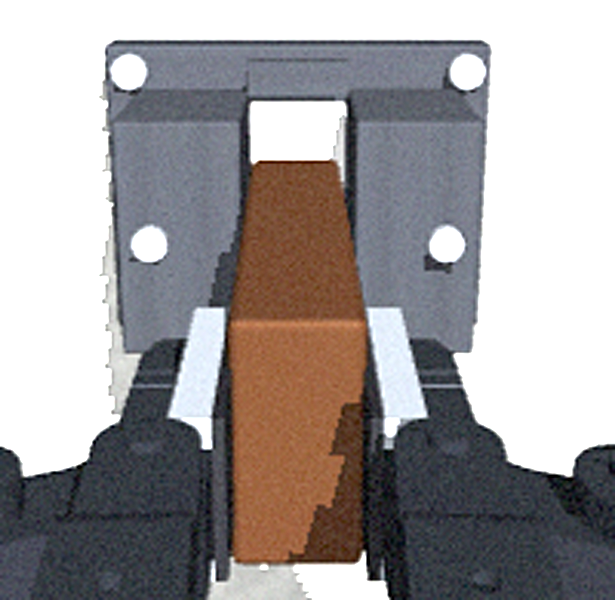

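Centred now: foot at 296, slot at 297.5, no contact force. Inserting.

Call:
carry_out:
  plan:
    - {"dx":0.2,"dy":0,"dz":4,"ax":0,"ay":0,"az":0,"hand":10}
    - {"dx":0.2,"dy":0,"dz":8,"ax":0,"ay":0,"az":0,"hand":10}
    - {"dx":0.2,"dy":0,"dz":12,"ax":0,"ay":0,"az":0,"hand":10}
    - {"dx":0.2,"dy":0,"dz":16,"ax":0,"ay":0,"az":0,"hand":10}
    - {"dx":0.2,"dy":0,"dz":18,"ax":0,"ay":0,"az":0,"hand":10}
    - {"dx":0.2,"dy":0,"dz":18,"ax":0,"ay":0,"az":0,"hand":10}

```text
time: 13.62
eef_pos: [0.6512, 0.2016, 0.0718]
tool_rot: [3.132, 0.245, -0.002]
ft_force: [1.1, 0.3, 0.1]
width: 0.0174
```

```bash
python3 -c "
from h import *
st()"
```

```text
t 13.62 pos [0.6512 0.2016 0.0718] yaw 8.95 tilt [-0.0012 -0.0002] F [1.13 0.34 0.11] M [-0.   -0.03  0.02] w 17.4 q [0.197 0.48  1.563 0.    1.099 0.041]
```

Call:
carry_out:
  plan:
    - {"dx":0,"dy":0,"dz":3,"ax":0,"ay":0,"az":0,"hand":10}
    - {"dx":0,"dy":0,"dz":6,"ax":0,"ay":0,"az":0,"hand":10}
    - {"dx":0,"dy":0,"dz":8,"ax":0,"ay":0,"az":0,"hand":10}
    - {"dx":0,"dy":0,"dz":8,"ax":0,"ay":0,"az":0,"hand":10}
    - {"dx":0,"dy":0,"dz":8,"ax":0,"ay":0,"az":0,"hand":10}
  squeeze: 80

```text
time: 14.03
eef_pos: [0.652, 0.2018, 0.0658]
tool_rot: [-3.132, -0.245, -0.001]
ft_force: [-2.0, -0.6, 5.0]
width: 0.0161
```

```bash
python3 -c "
from h import *
st()"
```

```text
t 14.03 pos [0.652  0.2018 0.0658] yaw 8.96 tilt [0.0005 0.0001] F [-1.99 -0.57  4.95] M [-0.08  0.48 -0.02] w 16.1 q [ 0.197  0.488  1.565 -0.     1.088  0.041]
```

The plate is moving, at about 5 N. I'll push on to its stop.

Call:
carry_out:
  plan:
    - {"dx":0,"dy":0,"dz":2,"ax":0,"ay":0,"az":0,"hand":10}
    - {"dx":0,"dy":0,"dz":4,"ax":0,"ay":0,"az":0,"hand":10}
    - {"dx":0,"dy":0,"dz":4,"ax":0,"ay":0,"az":0,"hand":10}
    - {"dx":0,"dy":0,"dz":4,"ax":0,"ay":0,"az":0,"hand":10}

```text
time: 14.37
eef_pos: [0.6524, 0.2019, 0.0653]
tool_rot: [3.132, 0.246, 0.001]
ft_force: [-7.9, -1.9, 16.5]
width: 0.0162
```

```bash
python3 -c "
from h import *
st()"
```

```text
t 14.37 pos [0.6524 0.2019 0.0653] yaw 8.97 tilt [ 0.0005 -0.0001] F [-7.91 -1.87 16.47] M [-0.39  1.56 -0.02] w 16.2 q [ 0.198  0.489  1.564 -0.     1.088  0.041]
```

The force jumped to 16 N with no more travel, so it is at a stop. There is also -8 N sideways. I'll check that the plate is really flush.

```bash
python3 - <<'E'
from h import *
P=wristP(); im=cv2.cvtColor(snapshot('wrist'),cv2.COLOR_RGB2BGR);np.save('w17.npy',P); cv2.imwrite('pics/w17r.png',im)
a=np.clip(cv2.resize(im[160:345,190:370],None,fx=2.2,fy=2.7,interpolation=cv2.INTER_CUBIC).astype(float)*2,0,255).astype(np.uint8)[:500]
a=cv2.resize(a,(396,500));o=[a]
for c in ['scene','side']:
    im=cv2.cvtColor(snapshot(c),cv2.COLOR_RGB2BGR); u,v=np.array(proj(c,[.65,.2,.05])).astype(int)
    cv2.imwrite(f'pics/{c}17.png',im)
    o.append(cv2.resize(np.clip(cv2.resize(im[v-25:v+25,u-20:u+20],(400,500),interpolation=cv2.INTER_CUBIC).astype(float)*2,0,255).astype(np.uint8),(400,500)))
cv2.imwrite('pics/ss17.png',np.hstack(o[1:])); cv2.imwrite('pics/w17.png',a); st()
E
```

```text
t 14.52 pos [0.6524 0.2019 0.0653] yaw 8.97 tilt [ 0.0006 -0.0001] F [-6.73 -1.35 16.56] M [-0.3   1.52  0.03] w 16.4 q [ 0.198  0.489  1.564 -0.     1.088  0.041]
```

View pics/ss17.png

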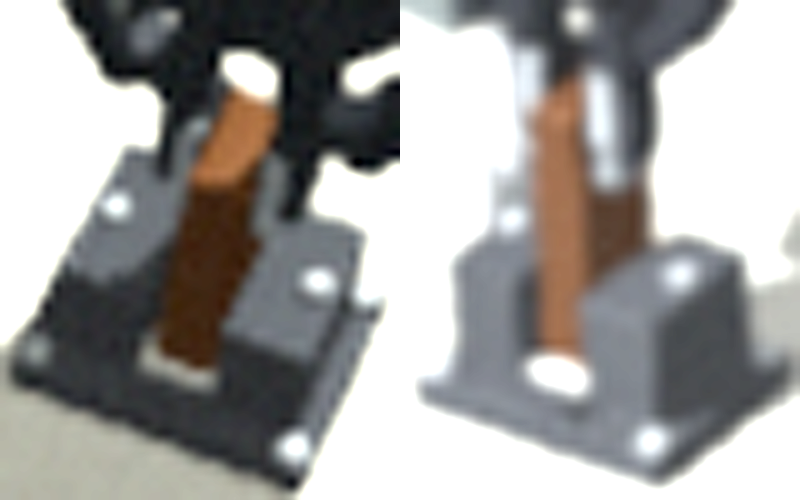

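View pics/w17.png

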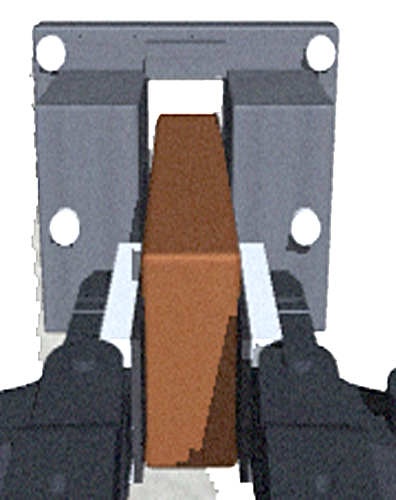

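The spacer stands upright in the wide slot on the plate. The sideways force says it leans on the +x cheek, so I'll ease off 1.5 mm while keeping the push, then compare with a projected model.

Call:
carry_out:
  plan:
    - {"dx":-1,"dy":0,"dz":0,"ax":0,"ay":0,"az":0,"hand":10}
    - {"dx":-1.5,"dy":0,"dz":1,"ax":0,"ay":0,"az":0,"hand":10}
    - {"dx":-1.5,"dy":0,"dz":1,"ax":0,"ay":0,"az":0,"hand":10}
    - {"dx":-1.5,"dy":0,"dz":1,"ax":0,"ay":0,"az":0,"hand":10}

```text
time: 14.85
eef_pos: [0.6521, 0.2019, 0.0652]
tool_rot: [-3.132, -0.246, -0.005]
ft_force: [-6.4, -1.8, 17.9]
width: 0.0168
```

```bash
python3 - <<'E'
from h import *
st()
J=np.array([.6503,.2029,0]);a=np.radians(8.9);X=np.array([np.cos(a),np.sin(a),0]);Y=np.array([-X[1],X[0],0])
o=[]
for c in ['scene','side']:
    im=cv2.cvtColor(snapshot(c),cv2.COLOR_RGB2BGR); u,v=np.array(proj(c,[.65,.2,.05])).astype(int)
    b=np.clip(cv2.resize(im[v-25:v+25,u-20:u+20],(400,500),interpolation=cv2.INTER_CUBIC).astype(float)*2,0,255).astype(np.uint8)
    q=lambda p:tuple(((np.array(proj(c,p))-[u-20,v-25]+.5)*10).astype(int).tolist())
    for z0,col in [(.018,(0,255,0)),(.024,(0,0,255))]:
        for z in (z0,z0+.085):
            k=[J+sx*.009*X+sy*.018*Y+[0,0,z] for sx,sy in [(1,1),(1,-1),(-1,-1),(-1,1)]]
            for i in range(4): cv2.line(b,q(k[i]),q(k[(i+1)%4]),col,1)
    k=[J+sx*.037*X+sy*.025*Y+[0,0,.05] for sx,sy in [(1,1),(1,-1),(-1,-1),(-1,1)]]
    for i in range(4): cv2.line(b,q(k[i]),q(k[(i+1)%4]),(255,0,255),1)
    o.append(b)
cv2.imwrite('pics/ss18.png',np.hstack(o))
E
```

```text
t 14.85 pos [0.6521 0.2019 0.0652] yaw 8.97 tilt [0.0034 0.0004] F [-6.41 -1.82 17.94] M [-0.36  1.32 -0.03] w 16.8 q [ 0.198  0.487  1.567 -0.     1.084  0.041]
```

View pics/ss18.png

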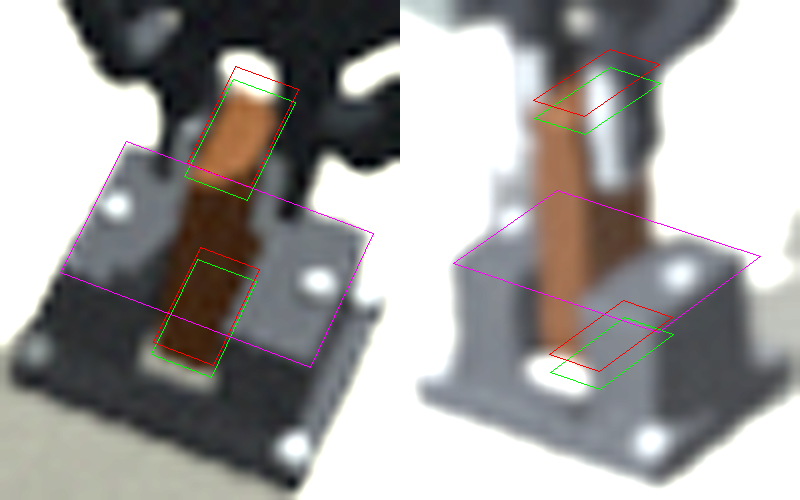

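The outline for a flush plate (green, foot at 18 mm) fits the spacer's top and foot edges in both cameras better than the unpressed one (red). The push is about 18 N, well over the 6.5 N needed. I'll do one check of steadiness and the knob, then hand in.

```bash
python3 - <<'E'
from h import *
for i in range(4):
    im=snapshot('scene')
st()
im=cv2.cvtColor(im,cv2.COLOR_RGB2BGR)
cv2.imwrite('pics/s19.png',np.clip(cv2.resize(im[220:340,110:270],(800,600),interpolation=cv2.INTER_CUBIC)*1.3,0,255).astype(np.uint8))
E
```

```text
t 15.15 pos [0.6522 0.2019 0.0653] yaw 8.97 tilt [0.0035 0.0004] F [-5.54 -2.23 18.02] M [-0.35  1.3  -0.02] w 16.7 q [ 0.198  0.487  1.567 -0.     1.084  0.041]
```

View pics/s19.png

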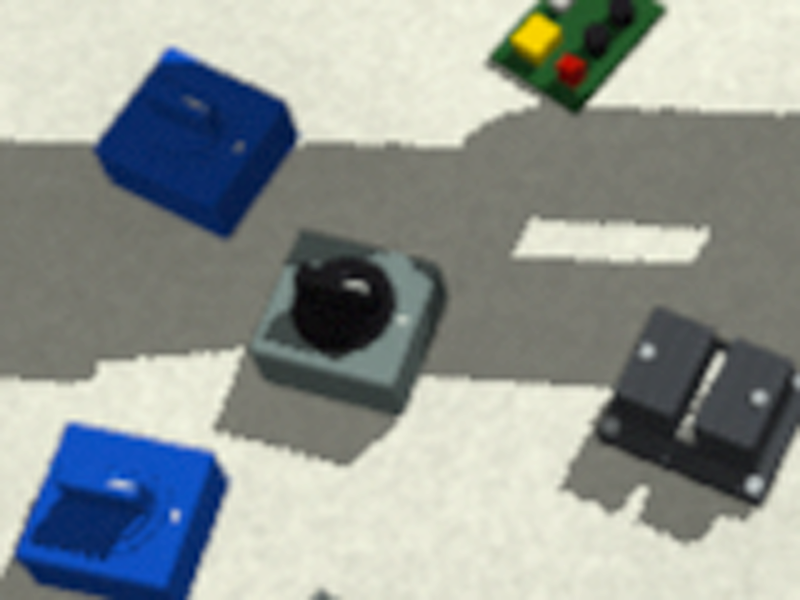

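The knob, at crop (345,300), is at rest along the box's x just as in the first picture. The push is steady at 18 N and the grip is holding.

```bash
python3 - <<'E'
from h import *
print(order.hand_in()); st()
E
```

```text
the job is handed in; nothing more can be done
None
the job is handed in; nothing more can be done
```

The job is handed in at about 15 s on the clock, with the gripper still holding the spacer down in the wide jig.

**Timer:** I twisted the grey timer's knob clockwise 69° until it met the stop (0.2 N m, against a spring of 0.07 N m) and let go. Two later pictures show it sprung back to rest.

**Spacer:** I gripped the brown spacer by its 18 mm faces and slid it upright into the wide slot without touching the other jigs. It is pressed down on the white plate, and I saw no bystander knocked.

**Last checks:**
- **Push and grip:** the push was steady at about 18 N, against the 6.5 N that takes the plate to its stop. The grip was holding.
- **Plate:** the last push raised the force with almost no more travel. An outline of the spacer drawn for a flush plate fits the scene picture well. In the side picture its top fits, but the foot is about 1 to 3 pixels off, and so is the jig outline drawn with it.

**What disagreed:**
- **Fingers:** the real fingertips sit about 23 mm farther back than stated. My first close went over the knob bar, and the closed fingers then pressed on it with 16 N before I corrected for this.
- **Side force:** about 6 N sideways remained at the end, so the spacer probably leans lightly on one cheek.
- **Gripper width:** it reads about 1 mm too small.

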